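# Clear the offcuts off the work board with the extractor running

## Task

Turn the fume extractor up to its fourth click with the thumbwheel, lift the scraper off its hook, and with it push every offcut over the open side of the work board into the catch tray; the offcuts are sharp, so do not touch them with the gripper. Then hang the scraper back on its hook, and only after that roll the thumbwheel all the way back to off. Leave the meter, the spool and the screwdriver where they are.

Things in the scene. Friction and masses are not known exactly. Their poses are not given: they have to be found in the camera images.
- wheel (a joint): fume extractor's knurled grey thumbwheel, 90 mm diameter, 18 mm wide, level axle. Rad: 0 = off (stop), 1.5 = stop; grows as the wheel's top moves towards extractor +x. A click is 0.25, the fourth click 1.0; clicks are marked, not felt. Rolled by a fingertip pressed lightly on its edge and drawn along; even friction, under 1 N at the edge; stays where left
- wheel_axle (a point): centre of the thumbwheel, 35 mm above the table (wheel top 80 mm, housing 55 mm); the axle runs along y; axes as the extractor's. The wheel's one white rib is 0.75 rad before the top (to -x) at off and 0.25 rad past it (to +x) at the fourth click; seven white marks on the cheeks beside it show clicks 0 to 6, the fourth is the long one
- extractor: fume extractor, fixed: grey housing 140 x 180 x 55 mm (x, y, z), thumbwheel at its +y end (axle centre at y = +55 mm), red fan box 70 x 80 mm on its -y end (y = -88 to -8 mm), 145 mm high. Origin at the centre of the underside. It stands to the robot's left or right
- stand: fixed hook stand: base plate 130 x 110 x 10 mm; a post of 10 mm round steel bar at x = +20 mm, bent at the top (bar axis 155 mm above the table) into a level arm along -x to x = -75 mm, then an upturned tip at x = -80 mm, its top 174 mm above the table. Nothing on it is higher. Origin on the table, arm at y = 0
- hook (a point): top of the hook's level arm, 160 mm above the table, at x = -35 mm in the stand's frame (axes as the stand's); a hanging thing rests at this height, between x = -70 and 0 mm
- scraper: scraper, 112 mm high, 160 g: blade 12 x 100 x 36 mm (x, y, z), above it a black D-handle 16 mm thick (x), 50 mm wide (y), 36 to 112 mm up, its opening along x 30 mm wide, 48 to 98 mm up. It hangs with the hook's arm through the opening, blade across the arm; graspable from above by the handle's two outer sides. Origin at the centre of the bottom edge, z up
- eye (a point): on the scraper: middle of the upper edge of the handle's opening, 98 mm above the bottom edge; rests on the hook's arm when hung
- board: fixed, 236 x 360 mm (x, y), origin at the centre of the underside. y = -180 to +70 mm: plywood board, top 60 mm high, rims 14 mm higher on three sides (inner faces x = -110, x = +110, y = -174 mm); side y = +70 is open. y = +70 to +175 mm: steel catch tray, floor 5 mm high, side walls 74 mm, end wall 60 mm high
- offcut0: offcut of ribbed aluminium heat-sink bar, 18 x 60 x 10 mm (x, y, z), about 30 g, lying on the board; origin at the centre of its underside. May be absent
- offcut1: offcut of ribbed aluminium heat-sink bar, 18 x 60 x 10 mm (x, y, z), about 30 g, lying on the board; origin at the centre of its underside. May be absent
- offcut2: offcut of ribbed aluminium heat-sink bar, 18 x 60 x 10 mm (x, y, z), about 30 g, lying on the board; origin at the centre of its underside. May be absent
- offcut3: offcut of ribbed aluminium heat-sink bar, 18 x 60 x 10 mm (x, y, z), about 30 g, lying on the board; origin at the centre of its underside. May be absent
- offcut4: offcut of ribbed aluminium heat-sink bar, 18 x 60 x 10 mm (x, y, z), about 30 g, lying on the board; origin at the centre of its underside. May be absent
- offcut5: offcut of ribbed aluminium heat-sink bar, 18 x 60 x 10 mm (x, y, z), about 30 g, lying on the board; origin at the centre of its underside. May be absent
- meter: bystander: black multimeter, 85 x 160 x 32 mm, origin at the centre of the underside
- spool: bystander: solder spool standing upright, 64 mm diameter, 50 mm high, origin at the centre of the underside
- driver: bystander: screwdriver lying on the bench
There are look-alikes about, which are no part of the job. What is shaped like the offcut0 but yellow is not meant. There is more than one size of the scraper; the job needs the smaller.

How it is judged:
By the outcome, as a careful person would: the job done as asked, in the order asked, and still so for the second after the job is handed in, with the robot touching nothing.
Of offcut0, offcut1, offcut2, offcut3, offcut4, offcut5 only 4 to 6 are there at a start; the rules pass over those that are not, and their reading is None.
At some moment in a run one of offcut0, offcut1, offcut2, offcut3, offcut4, offcut5 may be knocked a few centimetres aside while the robot is not near it.
It also fails if it takes over 192 s, if anything falls off the work surface, if the arm or the gripper's body presses on something with over 40 N, if the wrist force passes 120 N, or if a joint passes its speed limit or range.

## Robot

A 6-joint arm with a two-finger parallel gripper is mounted at the origin on the work surface. World frame = base frame: x ahead of the robot, y to its left, z up, the work surface at z = 0. Lengths are in m, angles in rad, forces in N, time in s.
With the tool pointing down it reaches from about 0.225 to 0.875 m from the base axis. Payload 3.4 kg.
Tool frame: the origin (TCP) lies at the very end of the fingers, on their centre line; the grasp point (between the pads) lies 19 mm behind it (manip.hold_point_z is the distance from the TCP to the grasp point, in m); z points along the fingers, y is the line along which they close (so a half turn about z gives the same grasp; the last joint's range is limited). The gripper opens to 85 mm and grips with 20 to 120 N. Pads are 22 mm wide; open, the fingers measure 114 mm over their backs; the gripper's body (76 mm by 85 mm) begins 54 mm behind the grasp point. The pads swing forward as they close: fully open they stand 13 mm farther back than shut.
Start: joints at [1.209, 0.276, 1.505, -0, 1.361, -0.121], TCP at [0.137, 0.558, 0.231] pointing down, gripper open.
Joint ranges: [-2.89, 2.89], [-0.75, 2.08], [0.22, 2.7], [-1.18, 4.32], [0.11, 2.71], [-2.7, 2.7]. Speed limits (rad/s): [2.57, 2.57, 3.14, 3.14, 3.14, 3.14].

## Interface

Orientations are given as a unit quaternion [w, x, y, z].
In Python, from rig import readout, viewer, order, manip gives the robot as it stands. The module is installed in compiled form; this text tells all that it offers.
- The arm moves only by the tool send_rows, never from a script. Its arguments are lists of equal length, an entry for each row: "xyz": the shift along the world's x, y, z in m, a list of three; "delta_rot": the turn, a rotation vector about the world's x, y, z in degrees, a list of three. In form: {"xyz": [[tx, ty, tz], ...], "delta_rot": [[wx, wy, wz], ...]}. A call has 1 to 12 rows; each row shifts and turns the commanded pose from where the row before left it; what a row does not reach is not made up. A row lasts 1/10 s, in which the tool goes at most 50 mm and 8.59 degrees, less where a joint would pass 70% of its speed; a pose out of reach is approached as far as the arm can. A call with a gripper value outside its range is refused whole. "gripper" is the finger opening in m, from 0 to 0.0854, set as the call begins (left out, the last holds). The fingers move at their own pace and stop on an object; "force" is the grip in N (left out, the last holds). Time passes only in rows, so rows that do not move let the fingers close. It gives the time, the measured TCP pose, the force, the opening and the grip force at its end, in the units of the state.
- readout.get_state(): the state, without advancing time (a new reading comes with each control period).
- viewer.get_image(name): name is "scene" or "top"; returns a dict with "color" (400x640x3 uint8, red, green, blue), "depth" (400x640 float32, m along the optical axis (not along the pixel's ray), 0 where there is no reading), "K" (3x3 intrinsics, pixels), "dist" ([k1, k2, p1, p2, k3] as OpenCV has them; the pictures are not rectified), "camera_from_world" (4x4, takes a point from world to camera coordinates). Camera axes: x right, y up, looking along -z (the intrinsics and any distortion apply to the point x, -y, -z); pixel columns grow to the right and rows downward; lengths in m; the calibration is good to about 2 mm. A picture is of the moment at which its call begins.
- order.sign_off(): hands the job in; it is judged then, once.
The state is a dict: "clock": time; "qpos": joint angles; "qd": joint speeds; "effort": joint torques, N m; "position": TCP position; "ee_rot": TCP orientation; "contact_force": force on the tool from outside, world axes, zero at the start; "moment": the same for the moment, N m; "width": finger opening in m; "gripper_force": force on a finger pad.
Only numpy, scipy, OpenCV 4.12 (cv2) and the standard library are available. Lean on these libraries where they do the work, as an engineer would, in place of code of your own. Each camera call takes 0.05 s, during which the arm holds its last target. There are 200 camera calls.

## Working session

There is one attempt and no reset: what is moved stays moved. The work goes in short steps, Python scripts to look and compute and a tool call to move; the robot and the scene stay as the last step left them, time stands still between calls to the robot, and variables do not carry over. Pictures are saved under pics/ and viewed, at most 14 in all, crops included, and the job is handed in when it is done.

Besides the shell and the picture viewer there is one more tool, called after "Request:" by a JSON object that holds its "method" and its "body", one argument or row to a line. send_rows: Moves the arm, as the interface text tells. Its arguments: {"type":"object","properties":{"xyz":{"type":"array"},"delta_rot":{"type":"array"},"gripper":{"type":"number"},"force":{"type":"number"}},"required":["xyz","delta_rot"]}

```bash
mkdir -p pics; cat > h.py <<'E'
import numpy as np, cv2
from rig import readout, viewer, order, manip
def grab(name,tag):
    d=viewer.get_image(name); np.savez(f'{tag}.npz',**{k:np.array(v) for k,v in d.items()})
    cv2.imwrite(f'pics/{tag}.png',d['color'][:,:,::-1]); return d
def load(tag): return dict(np.load(f'{tag}.npz'))
def ray(d,u,v):
    p=cv2.undistortPoints(np.array([[[u,v]]],float),d['K'],d['dist'])[0,0]
    T=np.linalg.inv(d['camera_from_world']); r=T[:3,:3]@np.array([p[0],-p[1],-1.]); return T[:3,3],r
def at_z(d,u,v,z):
    c,r=ray(d,u,v); return c+r*(z-c[2])/r[2]
def at_d(d,u,v):
    c,r=ray(d,u,v); return c+r*d['depth'][int(round(v)),int(round(u))]
def proj(d,P):
    P=np.atleast_2d(P); q=(d['camera_from_world']@np.c_[P,np.ones(len(P))].T)[:3]
    q=np.array([q[0],-q[1],-q[2]]); return cv2.projectPoints(q.T.copy(),np.zeros(3),np.zeros(3),d['K'],d['dist'])[0][:,0]
def cloud(d):
    H,W=d['depth'].shape; uu,vv=np.meshgrid(np.arange(W),np.arange(H))
    p=cv2.undistortPoints(np.stack([uu,vv],-1).reshape(-1,1,2).astype(float),d['K'],d['dist'])[:,0]
    z=d['depth'].reshape(-1); X=np.c_[p[:,0]*z,-p[:,1]*z,-z]
    T=np.linalg.inv(d['camera_from_world']); X=X@T[:3,:3].T+T[:3,3]; X[z==0]=np.nan; return X.reshape(H,W,3)
def crop(d,tag,u0,v0,u1,v1,s):
    cv2.imwrite(f'pics/{tag}.png',cv2.resize(d['color'][v0:v1,u0:u1,::-1],None,fx=s,fy=s,interpolation=cv2.INTER_CUBIC))
E
python3 - <<'E'
from h import *
for n in('scene','top'):
    d=grab(n,n+'0'); print(n,d['K'].tolist(),np.linalg.inv(d['camera_from_world']).round(3).tolist(), d['dist'])
s=readout.get_state();print(s['clock'],s['position'],s['ee_rot'],s['width'],manip.hold_point_z)
E
```

```text
scene [[466.10551588598383, 0.0, 328.468218297901], [0.0, 466.10551588598383, 199.7480831155813], [0.0, 0.0, 1.0]] [[0.033, -0.721, 0.692, 1.36], [0.999, 0.023, -0.023, 0.051], [0.0, 0.693, 0.721, 0.964], [0.0, 0.0, 0.0, 1.0]] [-0.00408361  0.          0.          0.          0.        ]
top [[407.03673532936455, 0.0, 319.78972977398865], [0.0, 407.03673532936455, 194.36726738968312], [0.0, 0.0, 1.0]] [[-0.017, 0.995, -0.101, 0.426], [-1.0, -0.017, -0.0, 0.078], [-0.002, 0.101, 0.995, 1.323], [0.0, 0.0, 0.0, 1.0]] [-0.02702636  0.          0.          0.          0.        ]
0.1 [0.13695667 0.55794759 0.23051948] [-1.99153752e-04  1.20118783e-01  9.92759169e-01 -8.19473141e-04] 0.08529779772906602 0.0187
```

View pics/scene0.png

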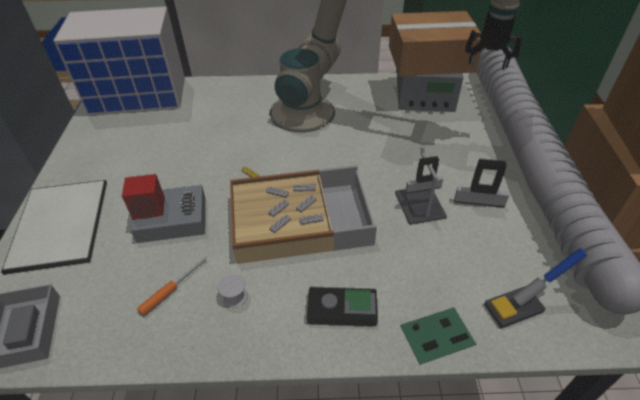

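View pics/top0.png

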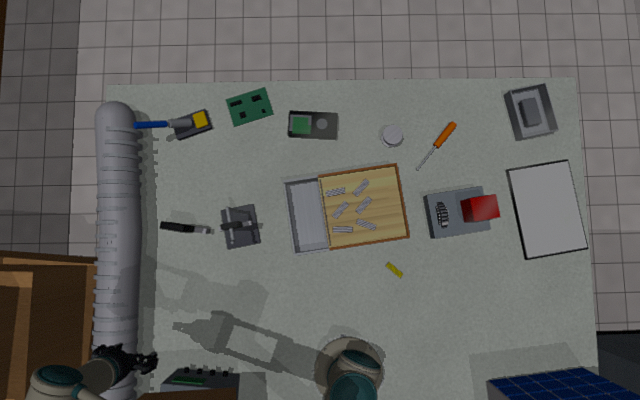

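Candidate scrapers in the scene picture are the one on the hook at (428,168) and the one standing on the table at (487,182). The hooked one looks smaller. The yellow bar at (250,172) is a decoy, and six aluminium offcuts lie on the board. I'll check these in enlarged crops.

```bash
python3 - <<'E'
from h import *
s=load('scene0');t=load('top0')
def c(d,u0,v0,u1,v1,W,H): return cv2.resize(d['color'][v0:v1,u0:u1,::-1],(W,H),interpolation=cv2.INTER_CUBIC)
a=np.hstack([c(s,390,140,520,230,433,300),c(s,115,165,225,247,367,300)])
b=np.hstack([c(t,150,190,280,260,400,300)[:300],c(t,410,175,510,250,400,300)])
cv2.imwrite('pics/m1.png',np.vstack([a,b]))
crop(t,'board_t',270,155,420,260,5)
E
```

```text
(no output)
```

View pics/m1.png

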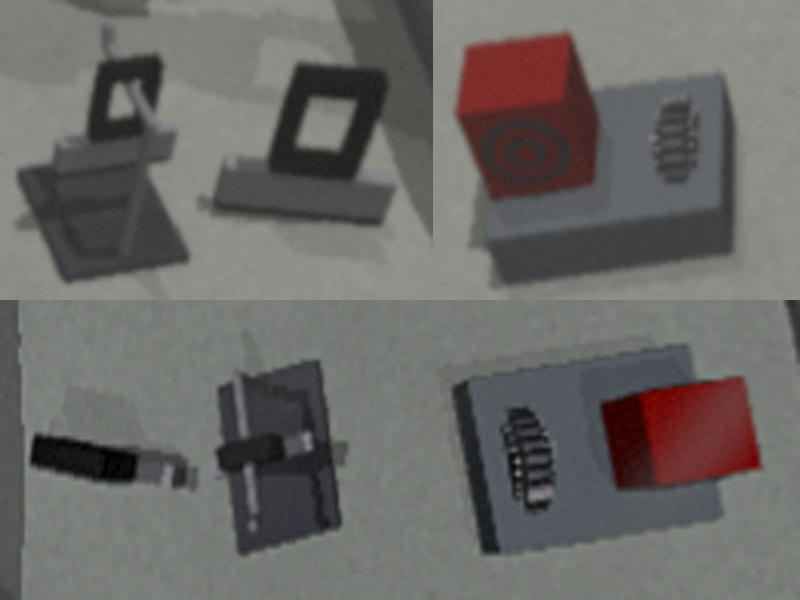

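View pics/board_t.png

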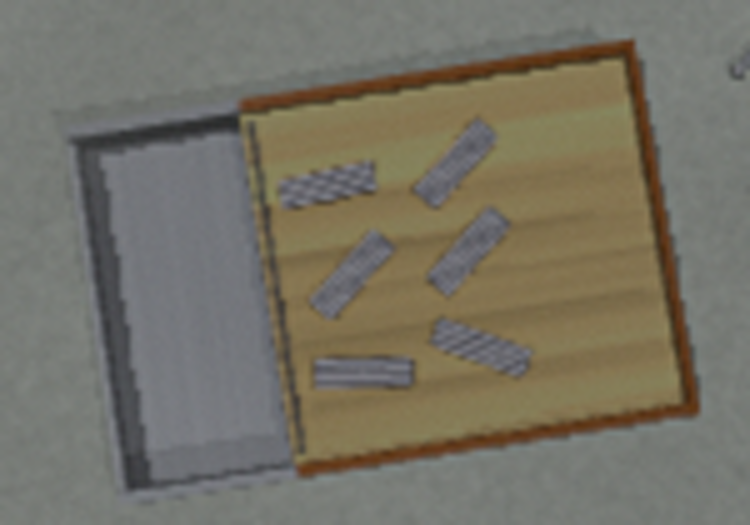

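The hooked scraper is clearly the smaller one: its handle is narrower and the hook arm passes through the opening. All three frames are roughly aligned with the world: the tray and wheel are at +y, and the hook tip points toward the robot. Next I'll measure the poses from depth.

```bash
python3 - <<'E'
from h import *
s=load('scene0');t=load('top0')
C={'s':cloud(s),'t':cloud(t)}
def rect(P): 
    (c,wh,a)=cv2.minAreaRect((P[:,:2]*1000).astype(np.float32)); return np.round(c,1),np.round(wh,1),round(a,2),len(P)
def sel(X,uv,zl,zh):
    u0,v0,u1,v1=uv; P=X[v0:v1,u0:u1].reshape(-1,3); return P[(P[:,2]>zl)&(P[:,2]<zh)]
for k,bb,be,bs in(('t',(275,150,425,262),(410,175,510,250),(212,195,270,255)),('s',(222,155,380,265),(115,165,225,247),(392,140,450,225))):
    X=C[k]
    print(k,'board',rect(sel(X,bb,.052,.085)),'rim',rect(sel(X,bb,.068,.085)))
    print(' extr',rect(sel(X,be,.048,.062)),'whl',rect(sel(X,be,.066,.085)) ,'red',rect(sel(X,be,.135,.155)))
    print(' stand base',rect(sel(X,bs,.004,.02)))
    P=sel(X,bs,.135,.25); print(' arm/handle'); print(np.round(P[np.argsort(P[:,0])]*1000)[::max(1,len(P)//45)].astype(int).tolist())
# pixel corners from top crop (270+u/5,155+v/5): rim outer corners z=.074
for u,v in((633,40),(697,410),(300,474),(240,100)): print(at_z(t,270+u/5,155+v/5,.074).round(4))
off=[((328,185)),(455,163),(352,275),(469,251),(364,372),(481,347)]
for u,v in off: print('off',at_z(t,270+u/5,155+v/5,.07).round(4), at_d(t,270+u/5,155+v/5).round(3))
E
```

```text
t board (array([508.4,   0.6]), array([236.7, 360.8]), 7.92, 6541) rim (array([5.086e+02, 4.000e-01]), array([236.7, 360.5]), 7.89, 1315)
 extr (array([ 493. , -354.3]), array([140.5, 181.9]), 8.01, 1752) whl (array([ 488.2, -324.7]), array([69.7, 83.1]), 8.85, 222) red (array([ 499.7, -401.6]), array([70.1, 80.1]), 8.24, 656)
 stand base (array([467.2, 336.9]), array([185.3, 191.5]), 89.75, 1123)
 arm/handle
[[407, 329, 168], [410, 330, 174], [416, 326, 168], [419, 332, 167], [424, 330, 162], [427, 334, 158], [430, 336, 162], [435, 331, 155], [438, 337, 158], [444, 333, 160], [447, 334, 157], [450, 353, 172], [450, 353, 163], [452, 338, 166], [453, 356, 174], [455, 325, 172], [455, 344, 177], [455, 347, 173], [456, 362, 172], [458, 324, 176], [458, 336, 175], [458, 350, 176], [458, 359, 171], [461, 325, 174], [461, 334, 171], [461, 340, 169], [461, 362, 174], [463, 332, 178], [464, 337, 172], [464, 345, 170], [464, 314, 141], [466, 324, 176], [466, 339, 175], [467, 314, 140], [469, 328, 173], [470, 339, 159], [472, 316, 160], [473, 346, 155], [478, 342, 159], [481, 337, 156], [484, 
[... 1100 characters left out ...]
1, 320, 166], [471, 319, 173], [472, 340, 173], [472, 317, 171], [473, 321, 157], [473, 316, 154], [475, 315, 141], [476, 347, 156], [481, 338, 154], [488, 342, 156], [494, 341, 155], [499, 344, 160], [504, 349, 157], [510, 345, 159], [513, 352, 158], [514, 350, 156], [515, 346, 147], [517, 349, 156]]
[ 0.6473 -0.1622  0.074 ]
[ 0.4177 -0.1931  0.074 ]
[0.3833 0.0502 0.074 ]
[0.6138 0.083  0.074 ]
off [0.5603 0.0294 0.07  ] [0.56  0.029 0.069]
off [ 0.5727 -0.0496  0.07  ] [ 0.573 -0.05   0.071]
off [0.5043 0.0157 0.07  ] [0.504 0.016 0.07 ]
off [ 0.5178 -0.0568  0.07  ] [ 0.518 -0.057  0.071]
off [0.4445 0.0097 0.07  ] [0.444 0.01  0.074]
off [ 0.4586 -0.0625  0.07  ] [ 0.459 -0.063  0.069]
```

```bash
python3 - <<'E'
from h import *
s=load('scene0');t=load('top0')
Xt,Xs=cloud(t),cloud(s)
def sel(X,uv,zl,zh):
    u0,v0,u1,v1=uv; P=X[v0:v1,u0:u1].reshape(-1,3); return P[(P[:,2]>zl)&(P[:,2]<zh)]
# base by dark colour in top
g=t['color'].astype(int).mean(2); u0,v0,u1,v1=212,195,270,258
sub=Xt[v0:v1,u0:u1].reshape(-1,3); gg=g[v0:v1,u0:u1].reshape(-1)
P=sub[(gg<90)&(sub[:,2]>.004)&(sub[:,2]<.018)]
print('base',len(P),cv2.minAreaRect((P[:,:2]*1000).astype(np.float32)))
for k,X,bs in(('t',Xt,(212,195,270,255)),('s',Xs,(392,140,450,225))):
    P=sel(X,bs,.145,.18)
    A=P[(P[:,2]<.167)&(((P[:,0]>.418)&(P[:,0]<.447))|((P[:,0]>.482)&(P[:,0]<.52)))]
    f=np.polyfit(A[:,0],A[:,1],1); print(k,'arm',len(A),np.degrees(np.arctan(f[0])),np.polyval(f,.46),P[:,0].min(),'z',A[:,2].mean())
    H=P[(P[:,2]>.168)&(P[:,0]>.445)&(P[:,0]<.485)]; print(' handle',len(H),cv2.minAreaRect((H[:,:2]*1000).astype(np.float32)),H[:,2].mean())
    E=sel(X,(410,175,462,250) if k=='t' else (170,165,225,247),.04,.1)
    c,sn=np.cos(np.radians(8)),np.sin(np.radians(8)); o=np.array([.4935,-.354])
    d=E[:,:2]-o; x=d[:,0]*c+d[:,1]*sn; y=-d[:,0]*sn+d[:,1]*c
    m=(E[:,2]>.060)&(y>.02); print(' wheel x',x[m].min(),x[m].max(),'y',y[m].min(),y[m].max(),'zmax',np.percentile(E[m,2],97))
    for yy in np.arange(.036,.078,.004):
        q=(abs(y-yy)<.002)&(abs(x)<.012); print('  %.3f %.4f %d'%(yy,np.median(E[q,2]) if q.any() else 0,q.sum()),end=';')
    print()
E
```

```text
base 1013 ((461.49346923828125, 337.2064208984375), (130.1128692626953, 110.87616729736328), 11.016724586486816)
t arm 81 10.424972024848532 0.33796356155265006 0.4072527870007026 z 0.158120325639359
 handle 102 ((460.4675598144531, 338.2517395019531), (15.565572738647461, 50.491905212402344), 10.360803604125977) 0.1733566341880916
 wheel x -0.0674772387699619 0.06297213493288906 y 0.020964540067619122 0.08749711905150905 zmax 0.08119724548882443
  0.036 0.0564 3;  0.040 0.0681 6;  0.044 0.0697 3;  0.048 0.0787 13;  0.052 0.0776 8;  0.056 0.0801 10;  0.060 0.0782 12;  0.064 0.0704 18;  0.068 0.0652 17;  0.072 0.0559 12;  0.076 0.0528 10;
s arm 82 10.522777098794071 0.3371676646594457 0.40952910137771037 z 0.15724761174930954
 handle 106 ((463.5665283203125, 338.9175720214844), (18.307519912719727, 52.058692932128906), 11.783407211303711) 0.17216015294826126
 wheel x -0.03289760945343306 0.040023016772314346 y 0.039069914427594755 0.0727836884687415 zmax 0.08052121649679217
  0.036 0.0540 5;  0.040 0.0678 8;  0.044 0.0709 6;  0.048 0.0791 8;  0.052 0.0779 10;  0.056 0.0771 9;  0.060 0.0785 9;  0.064 0.0714 19;  0.068 0.0693 4;  0.072 0.0601 17;  0.076 0.0542 10;
```

Request:
{"method": "send_rows", "body": {
  "xyz": [
    [0.03,-0.015,0],
    [0.03,-0.015,0],
    [0.03,-0.02,0],
    [0.025,-0.03,0],
    [0.02,-0.04,0],
    [0.015,-0.04,0],
    [0.015,-0.04,0],
    [0.01,-0.04,0],
    [0.01,-0.04,0],
    [0.01,-0.04,0],
    [0.01,-0.04,0],
    [0.01,-0.04,0]
  ],
  "delta_rot": [
    [0,0,-5.7],
    [0,0,-5.7],
    [0,0,-5.7],
    [0,0,-5.7],
    [0,0,-5.7],
    [0,0,-5.7],
    [0,0,-5.7],
    [0,0,-5.7],
    [0,0,-5.7],
    [0,0,-5.7],
    [0,0,-5.7],
    [0,0,-5.5]
  ],
  "gripper": 0,
  "force": 30
}}

```text
clock: 1.3
position: [0.3519, 0.1568, 0.2312]
ee_rot: [0.0, 0.657, 0.754, -0.0]
contact_force: [1.5, -0.0, -0.1]
width: -0.0
gripper_force: 0.0
```

Request:
{"method": "send_rows", "body": {
  "xyz": [
    [0.0084,-0.0385,0],
    [0.0084,-0.0385,0],
    [0.0084,-0.0385,0],
    [0.0084,-0.0385,0],
    [0.0084,-0.0385,0],
    [0.0084,-0.0385,0],
    [0.0084,-0.0385,0],
    [0.0084,-0.0385,0],
    [0.0084,-0.0385,0],
    [0.0084,-0.0385,0],
    [0.0084,-0.0385,0],
    [0.0084,-0.0385,0]
  ],
  "delta_rot": [
    [0,0,0],
    [0,0,0],
    [0,0,0],
    [0,0,0],
    [0,0,0],
    [0,0,0],
    [0,0,0],
    [1.0,-7.1,0],
    [1.0,-7.1,0],
    [1.0,-7.1,0],
    [1.0,-7.1,0],
    [0,0,0]
  ]
}}

```text
clock: 2.5
position: [0.4488, -0.3023, 0.2289]
ee_rot: [0.159, 0.638, 0.73, 0.186]
contact_force: [0.5, -0.8, 0.4]
width: -0.0
gripper_force: 0.0
```

Request:
{"method": "send_rows", "body": {
  "xyz": [
    [0,0,-0.03],
    [0,0,-0.03],
    [0,0,-0.03],
    [0,0,-0.03],
    [0,0,-0.015],
    [0,0,0],
    [0,0,0]
  ],
  "delta_rot": [
    [0,0,0],
    [0,0,0],
    [0,0,0],
    [0,0,0],
    [0,0,0],
    [0,0,0],
    [0,0,0]
  ]
}}

```text
clock: 3.2
position: [0.4528, -0.3018, 0.0962]
ee_rot: [0.16, 0.636, 0.732, 0.186]
contact_force: [0.3, -1.1, 0.5]
width: 0.0001
gripper_force: 0.0
```

Request:
{"method": "send_rows", "body": {
  "xyz": [
    [0.005,-0.001,-0.01],
    [0.005,0,-0.0093],
    [0,0,0],
    [0,0,0]
  ],
  "delta_rot": [
    [0,0,0],
    [0,0,0],
    [0,0,0],
    [0,0,0]
  ]
}}

```text
clock: 3.6
position: [0.4629, -0.3025, 0.0767]
ee_rot: [0.16, 0.636, 0.732, 0.186]
contact_force: [0.4, -0.2, -0.2]
width: -0.0001
gripper_force: 0.0
```

Request:
{"method": "send_rows", "body": {
  "xyz": [
    [0.0005,0.0001,-0.0009],
    [0,0,0],
    [0,0,0]
  ],
  "delta_rot": [
    [0,0,0],
    [0,0,0],
    [0,0,0]
  ]
}}

```text
clock: 3.9
position: [0.4632, -0.3027, 0.0762]
ee_rot: [0.161, 0.636, 0.732, 0.185]
contact_force: [-0.5, -0.1, 0.4]
width: 0.0002
gripper_force: 0.0
```

Request:
{"method": "send_rows", "body": {
  "xyz": [
    [0.0005,0.0001,-0.0009],
    [0,0,0],
    [0,0,0]
  ],
  "delta_rot": [
    [0,0,0],
    [0,0,0],
    [0,0,0]
  ]
}}

```text
clock: 4.2
position: [0.4637, -0.3025, 0.0751]
ee_rot: [0.16, 0.636, 0.732, 0.185]
contact_force: [0.7, 0.4, 0.9]
width: -0.0003
gripper_force: 0.0
```

Request:
{"method": "send_rows", "body": {
  "xyz": [
    [0.0005,0.0001,-0.0009],
    [0,0,0],
    [0,0,0]
  ],
  "delta_rot": [
    [0,0,0],
    [0,0,0],
    [0,0,0]
  ]
}}

```text
clock: 4.5
position: [0.4642, -0.3026, 0.0747]
ee_rot: [0.161, 0.636, 0.732, 0.185]
contact_force: [-3.4, 1.1, 3.8]
width: -0.0003
gripper_force: 2.9
```

Request:
{"method": "send_rows", "body": {
  "xyz": [
    [0.004,0.00056,0.00196],
    [0.0042,0.00059,0.00154],
    [0,0,0]
  ],
  "delta_rot": [
    [-0.8,5.67,0],
    [-0.8,5.67,0],
    [0,0,0]
  ]
}}

```text
clock: 4.8
position: [0.4753, -0.3022, 0.0793]
ee_rot: [0.102, 0.646, 0.748, 0.115]
contact_force: [1.0, 0.0, 1.0]
width: -0.0002
gripper_force: 0.0
```

Request:
{"method": "send_rows", "body": {
  "xyz": [
    [0,0,0],
    [0,0,0]
  ],
  "delta_rot": [
    [0,0,0],
    [0,0,0]
  ]
}}

```text
clock: 5.0
position: [0.4728, -0.3021, 0.0782]
ee_rot: [0.102, 0.648, 0.746, 0.117]
contact_force: [-0.4, -2.3, 6.9]
width: -0.0001
gripper_force: 3.6
```

```bash
python3 - <<'E'
from h import *
s=readout.get_state();print(s['position'],s['ee_rot'],s['contact_force'])
t=grab('top','top1');d=grab('scene','scene1')
a=cv2.resize(t['color'][180:250,415:475,::-1],(400,466),interpolation=cv2.INTER_CUBIC)
b=cv2.resize(d['color'][180:250,165:215,::-1],(333,466),interpolation=cv2.INTER_CUBIC)
cv2.imwrite('pics/w1.png',np.hstack([a,b]))
E
```

```text
[ 0.47284369 -0.30205189  0.07821562] [0.10160195 0.64755637 0.74614409 0.11669098] [-0.44386145 -2.26960826  6.85493199]
```

View pics/w1.png

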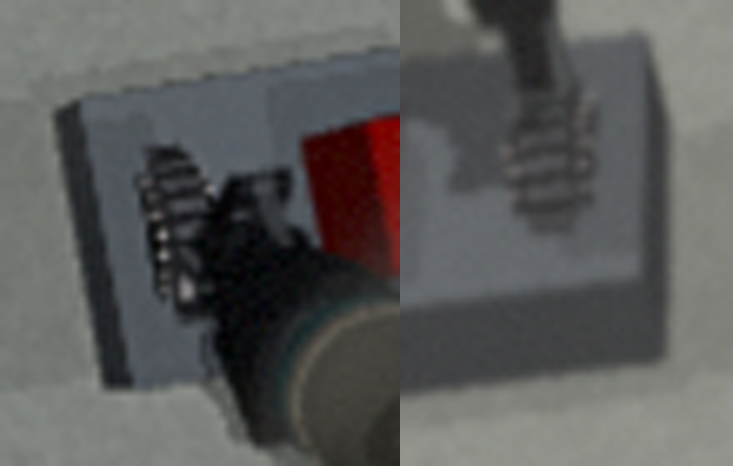

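```bash
cat >> h.py <<'E'
def rib(d,ys=(.049,.052,.055,.058,.061)):
    c,s=np.cos(np.radians(8)),np.sin(np.radians(8)); R=np.array([[c,-s,0],[s,c,0],[0,0,1]])
    al=np.arange(-1.05,1.06,.05); g=d['color'].astype(np.float32).min(2); out=[]
    for y in ys:
        P=np.c_[.045*np.sin(al),np.full(len(al),y),.035+.045*np.cos(al)]@R.T+[.4935,-.354,0]
        q=proj(d,P).astype(np.float32); out.append(cv2.remap(g,q[:,:1],q[:,1:],cv2.INTER_LINEAR)[:,0])
    return al,np.array(out)
E
python3 - <<'E'
from h import *
for t in('top0','scene0','top1','scene1'):
    al,o=rib(load(t)); print(t); print(' '.join('%.2f:%d'%(a,v) for a,v in zip(al,o.mean(0))))
E
```

```text
top0
-1.05:45 -1.00:35 -0.95:27 -0.90:34 -0.85:50 -0.80:80 -0.75:109 -0.70:121 -0.65:122 -0.60:108 -0.55:88 -0.50:62 -0.45:37 -0.40:32 -0.35:53 -0.30:68 -0.25:62 -0.20:40 -0.15:29 -0.10:52 -0.05:71 0.00:72 0.05:48 0.10:32 0.15:44 0.20:66 0.25:60 0.30:42 0.35:27 0.40:42 0.45:60 0.50:56 0.55:41 0.60:30 0.65:40 0.70:51 0.75:45 0.80:37 0.85:30 0.90:29 0.95:33 1.00:35 1.05:37
scene0
-1.05:98 -1.00:101 -0.95:103 -0.90:105 -0.85:106 -0.80:107 -0.75:107 -0.70:107 -0.65:106 -0.60:105 -0.55:104 -0.50:102 -0.45:98 -0.40:93 -0.35:86 -0.30:80 -0.25:73 -0.20:68 -0.15:66 -0.10:66 -0.05:70 0.00:74 0.05:71 0.10:66 0.15:65 0.20:74 0.25:80 0.30:80 0.35:70 0.40:66 0.45:73 0.50:80 0.55:79 0.60:68 0.65:63 0.70:71 0.75:78 0.80:75 0.85:65 0.90:59 0.95:67 1.00:72 1.05:70
top1
-1.05:34 -1.00:26 -0.95:20 -0.90:18 -0.85:21 -0.80:29 -0.75:43 -0.70:58 -0.65:63 -0.60:53 -0.55:41 -0.50:27 -0.45:23 -0.40:23 -0.35:29 -0.30:28 -0.25:28 -0.20:24 -0.15:17 -0.10:24 -0.05:40 0.00:49 0.05:46 0.10:33 0.15:30 0.20:54 0.25:66 0.30:60 0.35:39 0.40:34 0.45:46 0.50:58 0.55:52 0.60:39 0.65:33 0.70:40 0.75:49 0.80:47 0.85:36 0.90:29 0.95:32 1.00:36 1.05:41
scene1
-1.05:60 -1.00:59 -0.95:57 -0.90:57 -0.85:55 -0.80:55 -0.75:54 -0.70:53 -0.65:52 -0.60:51 -0.55:50 -0.50:49 -0.45:49 -0.40:51 -0.35:53 -0.30:55 -0.25:59 -0.20:61 -0.15:60 -0.10:59 -0.05:58 0.00:59 0.05:60 0.10:57 0.15:54 0.20:57 0.25:65 0.30:71 0.35:70 0.40:63 0.45:63 0.50:73 0.55:80 0.60:74 0.65:63 0.70:62 0.75:72 0.80:77 0.85:72 0.90:61 0.95:59 1.00:68 1.05:72
```

Request:
{"method": "send_rows", "body": {
  "xyz": [
    [0.00171,0.00024,0.0005],
    [0.00173,0.00024,0.00043],
    [0.00175,0.00024,0.00036],
    [0.00176,0.00025,0.00029],
    [0.00177,0.00025,0.00021],
    [0.00178,0.00025,0.00014],
    [0,0,0]
  ],
  "delta_rot": [
    [-0.32,2.27,0],
    [-0.32,2.27,0],
    [-0.32,2.27,0],
    [-0.32,2.27,0],
    [-0.32,2.27,0],
    [-0.32,2.27,0],
    [0,0,0]
  ]
}}

```text
clock: 5.8
position: [0.4839, -0.3004, 0.08]
ee_rot: [0.023, 0.655, 0.755, 0.027]
contact_force: [-0.0, -1.7, 8.7]
width: -0.0
gripper_force: 4.1
```

```bash
cat > rb.py <<'E'
from h import *
import sys
s=readout.get_state();print(s['clock'],s['position'].round(4),np.round(s['ee_rot'],3),s['contact_force'].round(1))
for n in('top','scene'):
    al,o=rib(grab(n,n+sys.argv[1])); print(n,' '.join('%.2f:%d'%(a,v) for a,v in zip(al,o.mean(0))))
E
python3 rb.py 2
```

```text
5.8 [ 0.4839 -0.3004  0.08  ] [0.023 0.655 0.755 0.027] [-0.  -1.7  8.7]
top -1.05:42 -1.00:33 -0.95:26 -0.90:24 -0.85:26 -0.80:34 -0.75:41 -0.70:34 -0.65:23 -0.60:24 -0.55:35 -0.50:55 -0.45:69 -0.40:72 -0.35:52 -0.30:35 -0.25:26 -0.20:29 -0.15:28 -0.10:23 -0.05:18 0.00:26 0.05:25 0.10:21 0.15:15 0.20:21 0.25:37 0.30:44 0.35:30 0.40:26 0.45:34 0.50:44 0.55:42 0.60:32 0.65:31 0.70:36 0.75:43 0.80:43 0.85:35 0.90:29 0.95:31 1.00:34 1.05:38
scene -1.05:62 -1.00:62 -0.95:61 -0.90:61 -0.85:60 -0.80:59 -0.75:58 -0.70:57 -0.65:56 -0.60:55 -0.55:54 -0.50:53 -0.45:51 -0.40:51 -0.35:49 -0.30:49 -0.25:47 -0.20:46 -0.15:45 -0.10:44 -0.05:44 0.00:44 0.05:46 0.10:48 0.15:49 0.20:53 0.25:60 0.30:66 0.35:63 0.40:56 0.45:55 0.50:63 0.55:70 0.60:68 0.65:59 0.70:59 0.75:68 0.80:74 0.85:70 0.90:60 0.95:57 1.00:65 1.05:70
```

Request:
{"method": "send_rows", "body": {
  "xyz": [
    [0.00178,0.00025,7e-05],
    [0.00178,0.00025,0],
    [0.00178,0.00025,-7e-05],
    [0.00178,0.00025,-0.00014],
    [0.00177,0.00025,-0.00021],
    [0.00176,0.00025,-0.00029],
    [0,0,0]
  ],
  "delta_rot": [
    [-0.32,2.27,0],
    [-0.32,2.27,0],
    [-0.32,2.27,0],
    [-0.32,2.27,0],
    [-0.32,2.27,0],
    [-0.32,2.27,0],
    [0,0,0]
  ]
}}

```text
clock: 6.6
position: [0.4949, -0.2988, 0.0789]
ee_rot: [-0.057, 0.653, 0.753, -0.063]
contact_force: [1.6, -2.3, 7.9]
width: 0.0005
gripper_force: 4.2
```

Request:
{"method": "send_rows", "body": {
  "xyz": [
    [0.00175,0.00025,-0.00036],
    [0.00173,0.00024,-0.00043],
    [0.00171,0.00024,-0.0005],
    [0.00169,0.00024,-0.00057],
    [0.00167,0.00023,-0.00063],
    [0.00164,0.00023,-0.0007],
    [0.0016,0.00023,-0.00077],
    [0,0,0]
  ],
  "delta_rot": [
    [-0.32,2.27,0],
    [-0.32,2.27,0],
    [-0.32,2.27,0],
    [-0.32,2.27,0],
    [-0.32,2.27,0],
    [-0.32,2.27,0],
    [-0.32,2.27,0],
    [0,0,0]
  ]
}}

```text
clock: 7.4
position: [0.5068, -0.2969, 0.0743]
ee_rot: [-0.148, 0.638, 0.737, -0.167]
contact_force: [4.5, -1.8, 8.2]
width: -0.0
gripper_force: 4.7
```

```bash
python3 rb.py 3
```

```text
7.4 [ 0.5068 -0.2969  0.0743] [-0.148  0.638  0.737 -0.167] [ 4.5 -1.8  8.2]
top -1.05:73 -1.00:73 -0.95:73 -0.90:73 -0.85:73 -0.80:73 -0.75:73 -0.70:73 -0.65:73 -0.60:74 -0.55:73 -0.50:73 -0.45:73 -0.40:74 -0.35:73 -0.30:72 -0.25:72 -0.20:73 -0.15:73 -0.10:73 -0.05:72 0.00:72 0.05:72 0.10:72 0.15:72 0.20:72 0.25:72 0.30:72 0.35:71 0.40:70 0.45:71 0.50:71 0.55:70 0.60:70 0.65:69 0.70:69 0.75:68 0.80:68 0.85:68 0.90:68 0.95:68 1.00:67 1.05:66
scene -1.05:41 -1.00:41 -0.95:41 -0.90:40 -0.85:40 -0.80:39 -0.75:38 -0.70:38 -0.65:37 -0.60:37 -0.55:37 -0.50:37 -0.45:36 -0.40:36 -0.35:37 -0.30:36 -0.25:36 -0.20:36 -0.15:37 -0.10:37 -0.05:37 0.00:37 0.05:38 0.10:39 0.15:41 0.20:41 0.25:40 0.30:37 0.35:35 0.40:37 0.45:38 0.50:38 0.55:38 0.60:37 0.65:36 0.70:37 0.75:40 0.80:43 0.85:45 0.90:42 0.95:41 1.00:43 1.05:47
```

Request:
{"method": "send_rows", "body": {
  "xyz": [
    [0.007,0.001,0.0134],
    [0.007,0.001,0.0134],
    [-0.01,-0.001,0.02],
    [-0.012,-0.0016,0.02],
    [-0.012,-0.0016,0.01],
    [-0.012,-0.0016,0],
    [-0.012,-0.0016,0],
    [-0.0125,-0.0016,0],
    [0,0,0],
    [0,0,0]
  ],
  "delta_rot": [
    [0,0,0],
    [0,0,0],
    [1.02,-7.28,0],
    [1.02,-7.28,0],
    [1.02,-7.28,0],
    [1.02,-7.28,0],
    [1.02,-7.28,0],
    [1.02,-7.28,0],
    [0,0,0],
    [0,0,0]
  ]
}}

```text
clock: 8.5
position: [0.4465, -0.303, 0.1506]
ee_rot: [0.102, 0.649, 0.744, 0.12]
contact_force: [-0.5, -0.3, -0.1]
width: -0.0
gripper_force: 0.0
```

```bash
python3 rb.py 4
```

```text
8.5 [ 0.4465 -0.303   0.1506] [0.102 0.649 0.744 0.12 ] [-0.5 -0.3 -0.1]
top -1.05:40 -1.00:36 -0.95:31 -0.90:26 -0.85:25 -0.80:36 -0.75:47 -0.70:45 -0.65:36 -0.60:28 -0.55:36 -0.50:54 -0.45:56 -0.40:43 -0.35:29 -0.30:42 -0.25:59 -0.20:66 -0.15:50 -0.10:31 -0.05:41 0.00:67 0.05:87 0.10:117 0.15:137 0.20:140 0.25:117 0.30:85 0.35:53 0.40:34 0.45:37 0.50:58 0.55:60 0.60:47 0.65:34 0.70:33 0.75:44 0.80:47 0.85:38 0.90:32 0.95:36 1.00:45 1.05:56
scene -1.05:68 -1.00:71 -0.95:75 -0.90:78 -0.85:80 -0.80:81 -0.75:81 -0.70:80 -0.65:78 -0.60:76 -0.55:73 -0.50:69 -0.45:66 -0.40:62 -0.35:59 -0.30:57 -0.25:58 -0.20:59 -0.15:59 -0.10:59 -0.05:63 0.00:74 0.05:97 0.10:121 0.15:139 0.20:144 0.25:132 0.30:113 0.35:93 0.40:75 0.45:66 0.50:69 0.55:80 0.60:82 0.65:71 0.70:63 0.75:69 0.80:79 0.85:79 0.90:69 0.95:59 1.00:64 1.05:72
```

```bash
python3 - <<'E'
from h import *
t=load('top4');d=load('scene4')
a=cv2.resize(t['color'][190:240,425,::-1][:, None][:0] if 0 else t['color'][192:237,425:460,::-1],(420,540),interpolation=cv2.INTER_CUBIC)
b=cv2.resize(d['color'][184:220,175:203,::-1],(380,540)[:2],interpolation=cv2.INTER_CUBIC)
cv2.imwrite('pics/w4.png',np.hstack([a,b]))
# bright spots beside wheel on cheeks
c,s=np.cos(np.radians(8)),np.sin(np.radians(8)); R=np.array([[c,-s,0],[s,c,0],[0,0,1]])
al=np.arange(-1.1,1.1,.05)
for n,I in(('top0',load('top0')),('scene4',d)):
  for y in(.0425,.0675):
    P=np.c_[.037*np.sin(al),np.full(len(al),y),.035+.037*np.cos(al)]@R.T+[.4935,-.354,0]
    q=proj(I,P).astype(np.float32); v=cv2.remap(I['color'].astype(np.float32).min(2),q[:,:1],q[:,1:],1)[:,0]
    print(n,y,' '.join('%.2f:%d'%z for z in zip(al,v)))
E
```

```text
top0 0.0425 -1.10:77 -1.05:88 -1.00:97 -0.95:107 -0.90:114 -0.85:112 -0.80:109 -0.75:99 -0.70:84 -0.65:69 -0.60:55 -0.55:49 -0.50:53 -0.45:54 -0.40:52 -0.35:56 -0.30:61 -0.25:55 -0.20:44 -0.15:38 -0.10:40 -0.05:54 0.00:53 0.05:47 0.10:36 0.15:42 0.20:73 0.25:70 0.30:49 0.35:45 0.40:41 0.45:63 0.50:73 0.55:56 0.60:48 0.65:60 0.70:60 0.75:55 0.80:45 0.85:42 0.90:50 0.95:56 1.00:55 1.05:50
top0 0.0675 -1.10:79 -1.05:75 -1.00:72 -0.95:66 -0.90:60 -0.85:61 -0.80:69 -0.75:75 -0.70:62 -0.65:49 -0.60:55 -0.55:63 -0.50:53 -0.45:42 -0.40:38 -0.35:43 -0.30:84 -0.25:96 -0.20:71 -0.15:55 -0.10:45 -0.05:98 0.00:109 0.05:73 0.10:44 0.15:26 0.20:58 0.25:85 0.30:66 0.35:49 0.40:44 0.45:48 0.50:56 0.55:54 0.60:46 0.65:49 0.70:64 0.75:76 0.80:69 0.85:62 0.90:61 0.95:67 1.00:72 1.05:78
scene4 0.0425 -1.10:66 -1.05:68 -1.00:70 -0.95:72 -0.90:74 -0.85:76 -0.80:77 -0.75:79 -0.70:82 -0.65:85 -0.60:89 -0.55:91 -0.50:94 -0.45:97 -0.40:99 -0.35:100 -0.30:101 -0.25:102 -0.20:103 -0.15:103 -0.10:103 -0.05:103 0.00:104 0.05:101 0.10:95 0.15:91 0.20:88 0.25:97 0.30:102 0.35:93 0.40:86 0.45:81 0.50:92 0.55:91 0.60:82 0.65:71 0.70:71 0.75:78 0.80:84 0.85:79 0.90:73 0.95:69 1.00:79 1.05:87
scene4 0.0675 -1.10:98 -1.05:98 -1.00:97 -0.95:94 -0.90:92 -0.85:90 -0.80:88 -0.75:87 -0.70:85 -0.65:83 -0.60:81 -0.55:79 -0.50:77 -0.45:76 -0.40:74 -0.35:72 -0.30:72 -0.25:72 -0.20:73 -0.15:73 -0.10:73 -0.05:74 0.00:78 0.05:81 0.10:76 0.15:72 0.20:69 0.25:70 0.30:73 0.35:68 0.40:64 0.45:62 0.50:70 0.55:75 0.60:71 0.65:65 0.70:63 0.75:71 0.80:74 0.85:73 0.90:68 0.95:67 1.00:72 1.05:80
```

View pics/w4.png

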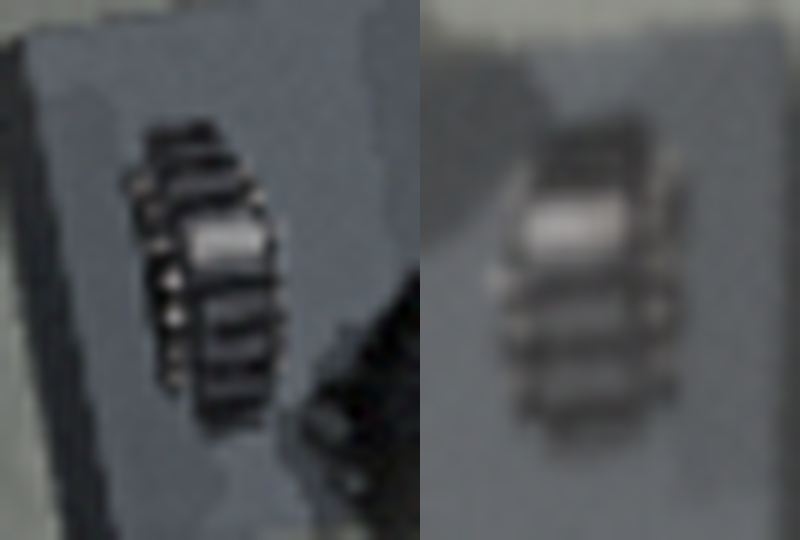

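Request:
{"method": "send_rows", "body": {
  "xyz": [
    [0.0113,0.0009,-0.01],
    [0.0113,0.0009,-0.015],
    [0.0113,0.0009,-0.015],
    [0,0,-0.0109],
    [0,0,-0.006],
    [0,0,0],
    [0,0,0]
  ],
  "delta_rot": [
    [-0.53,3.78,0],
    [-0.53,3.78,0],
    [-0.53,3.78,0],
    [0,0,0],
    [0,0,0],
    [0,0,0],
    [0,0,0]
  ]
}}

```text
clock: 9.3
position: [0.4817, -0.3004, 0.0946]
ee_rot: [0.037, 0.655, 0.753, 0.045]
contact_force: [0.6, 0.7, -0.3]
width: -0.0003
gripper_force: 0.0
```

Request:
{"method": "send_rows", "body": {
  "xyz": [
    [0,0,-0.003],
    [0,0,-0.0015],
    [0,0,0],
    [0,0,0]
  ],
  "delta_rot": [
    [0,0,0],
    [0,0,0],
    [0,0,0],
    [0,0,0]
  ]
}}

```text
clock: 9.7
position: [0.4822, -0.3007, 0.0903]
ee_rot: [0.037, 0.655, 0.753, 0.045]
contact_force: [1.0, -0.9, -0.3]
width: 0.0
gripper_force: 0.0
```

Request:
{"method": "send_rows", "body": {
  "xyz": [
    [0,0,-0.005],
    [0,0,-0.004],
    [0,0,-0.001],
    [0,0,0],
    [0,0,0]
  ],
  "delta_rot": [
    [0,0,0],
    [0,0,0],
    [0,0,0],
    [0,0,0],
    [0,0,0]
  ]
}}

```text
clock: 10.2
position: [0.4822, -0.3004, 0.08]
ee_rot: [0.037, 0.655, 0.754, 0.045]
contact_force: [0.9, 0.8, 2.8]
width: -0.0002
gripper_force: 1.2
```

Request:
{"method": "send_rows", "body": {
  "xyz": [
    [0,0,-0.0006],
    [0,0,0],
    [0.0018,0.00025,0.0001],
    [0.0018,0.00025,0],
    [0.0018,0.00025,-5e-05],
    [0.0004,5e-05,0],
    [0,0,0],
    [0,0,0]
  ],
  "delta_rot": [
    [0,0,0],
    [0,0,0],
    [-0.32,2.27,0],
    [-0.32,2.27,0],
    [-0.32,2.27,0],
    [-0.07,0.5,0],
    [0,0,0],
    [0,0,0]
  ]
}}

```text
clock: 11.0
position: [0.4892, -0.2994, 0.0799]
ee_rot: [-0.004, 0.656, 0.755, -0.003]
contact_force: [0.7, 1.5, 4.8]
width: -0.0001
gripper_force: 2.4
```

Request:
{"method": "send_rows", "body": {
  "xyz": [
    [0,0,0.01],
    [0,0,0.03],
    [-0.03,-0.004,0.035],
    [-0.03,-0.004,0.03],
    [-0.03,-0.004,0.02],
    [0,0,0],
    [0,0,0]
  ],
  "delta_rot": [
    [0,0,0],
    [0,0,0],
    [0,0,0],
    [0,0,0],
    [0,0,0],
    [0,0,0],
    [0,0,0]
  ]
}}

```text
clock: 11.7
position: [0.398, -0.312, 0.2051]
ee_rot: [-0.004, 0.656, 0.754, -0.004]
contact_force: [-0.4, -0.4, -0.5]
width: 0.0001
gripper_force: 0.0
```

```bash
python3 rb.py 5; python3 - <<'E'
from h import *
t=load('top5');d=load('scene5')
c,s=np.cos(np.radians(8)),np.sin(np.radians(8)); R=np.array([[c,-s,0],[s,c,0],[0,0,1]])
def pt(I,y,r,al): return proj(I,np.array([[r*np.sin(al),y,.035+r*np.cos(al)]])@R.T+[.4935,-.354,0])[0]
def crp(I,u0,v0,u1,v1,S):
    im=cv2.resize(I['color'][v0:v1,u0:u1,::-1],None,fx=S,fy=S,interpolation=cv2.INTER_CUBIC)
    im=cv2.convertScaleAbs(im,alpha=1.5)
    for al in(0,.25,.5):
        for y in(.036,.074):
            p=(pt(I,y,.0365,al)-[u0,v0]+.5)*S; cv2.circle(im,tuple(int(x) for x in p),2,(0,255,0) if al==.25 else (0,0,255),-1)
    return im
a=crp(t,427,193,457,235,13);b=crp(d,174,182,204,224,13)
cv2.imwrite('pics/w5.png',np.hstack([a,b]))
E
```

```text
11.7 [ 0.398  -0.312   0.2051] [-0.004  0.656  0.754 -0.004] [-0.4 -0.4 -0.5]
top -1.05:55 -1.00:42 -0.95:32 -0.90:38 -0.85:47 -0.80:46 -0.75:37 -0.70:33 -0.65:38 -0.60:55 -0.55:58 -0.50:45 -0.45:31 -0.40:39 -0.35:62 -0.30:67 -0.25:51 -0.20:32 -0.15:39 -0.10:61 -0.05:70 0.00:59 0.05:34 0.10:39 0.15:65 0.20:86 0.25:115 0.30:134 0.35:137 0.40:119 0.45:89 0.50:58 0.55:38 0.60:35 0.65:49 0.70:56 0.75:46 0.80:35 0.85:32 0.90:36 0.95:39 1.00:38 1.05:39
scene -1.05:70 -1.00:73 -0.95:77 -0.90:79 -0.85:81 -0.80:83 -0.75:83 -0.70:82 -0.65:81 -0.60:79 -0.55:77 -0.50:73 -0.45:69 -0.40:66 -0.35:62 -0.30:59 -0.25:58 -0.20:57 -0.15:58 -0.10:61 -0.05:67 0.00:70 0.05:66 0.10:65 0.15:71 0.20:94 0.25:122 0.30:144 0.35:150 0.40:139 0.45:118 0.50:96 0.55:77 0.60:63 0.65:67 0.70:76 0.75:79 0.80:72 0.85:62 0.90:63 0.95:73 1.00:75 1.05:68
```

View pics/w5.png

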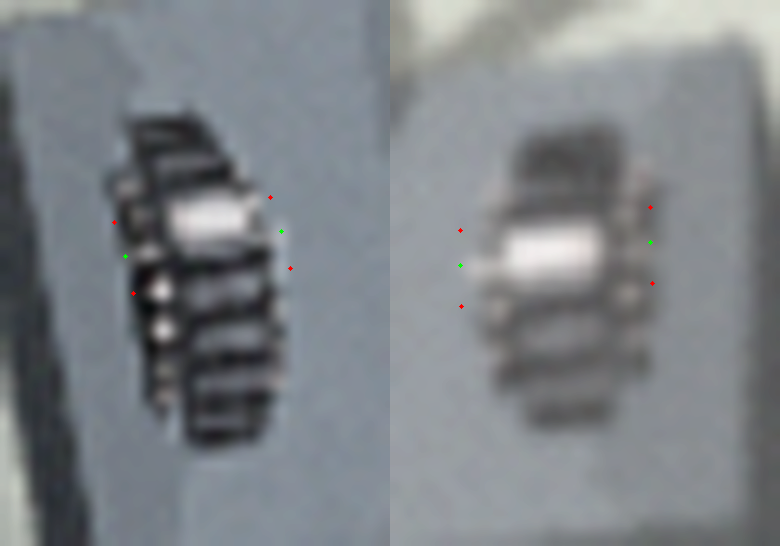

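Request:
{"method": "send_rows", "body": {
  "xyz": [
    [0.03,0.004,-0.02],
    [0.03,0.004,-0.03],
    [0.0288,0.0042,-0.035],
    [0,0,-0.02],
    [0,0,-0.008],
    [0,0,0],
    [0,0,0]
  ],
  "delta_rot": [
    [0,0,0],
    [0,0,0],
    [0,0,0],
    [0,0,0],
    [0,0,0],
    [0,0,0],
    [0,0,0]
  ]
}}

```text
clock: 12.5
position: [0.4872, -0.2997, 0.0918]
ee_rot: [-0.005, 0.656, 0.755, -0.004]
contact_force: [-0.8, 0.8, 0.9]
width: -0.0
gripper_force: 0.0
```

Request:
{"method": "send_rows", "body": {
  "xyz": [
    [0,0,-0.006],
    [0,0,-0.004],
    [0,0,-0.002],
    [0,0,-0.0006],
    [0,0,0],
    [0,0,0]
  ],
  "delta_rot": [
    [0,0,0],
    [0,0,0],
    [0,0,0],
    [0,0,0],
    [0,0,0],
    [0,0,0]
  ]
}}

```text
clock: 13.1
position: [0.4871, -0.2997, 0.0799]
ee_rot: [-0.004, 0.656, 0.755, -0.004]
contact_force: [-1.2, 1.2, 5.0]
width: 0.0001
gripper_force: 2.8
```

Request:
{"method": "send_rows", "body": {
  "xyz": [
    [-0.001,-0.00014,0],
    [-0.001,-0.00014,0],
    [0,0,0],
    [0,0,0.006],
    [0,0,0.02],
    [0,0,0.03],
    [-0.02,0,0.04],
    [-0.03,0,0.04],
    [-0.02,0,0.04],
    [0,0,0],
    [0,0,0]
  ],
  "delta_rot": [
    [0,0,0],
    [0,0,0],
    [0,0,0],
    [0,0,0],
    [0,0,0],
    [0,0,0],
    [0,0,0],
    [0,0,0],
    [0,0,0],
    [0,0,0],
    [0,0,0]
  ]
}}

```text
clock: 14.2
position: [0.4149, -0.3002, 0.256]
ee_rot: [-0.003, 0.656, 0.755, -0.004]
contact_force: [-0.3, 0.5, -0.7]
width: -0.0001
gripper_force: 0.0
```

```bash
python3 rb.py 6
```

```text
14.2 [ 0.4149 -0.3002  0.256 ] [-0.003  0.656  0.755 -0.004] [-0.3  0.5 -0.7]
top -1.05:53 -1.00:42 -0.95:36 -0.90:41 -0.85:46 -0.80:40 -0.75:32 -0.70:35 -0.65:48 -0.60:60 -0.55:55 -0.50:38 -0.45:36 -0.40:53 -0.35:71 -0.30:65 -0.25:44 -0.20:37 -0.15:64 -0.10:78 -0.05:72 0.00:47 0.05:33 0.10:49 0.15:77 0.20:108 0.25:131 0.30:140 0.35:130 0.40:102 0.45:71 0.50:41 0.55:35 0.60:44 0.65:53 0.70:51 0.75:38 0.80:31 0.85:34 0.90:40 0.95:40 1.00:39 1.05:42
scene -1.05:71 -1.00:75 -0.95:78 -0.90:80 -0.85:82 -0.80:83 -0.75:83 -0.70:83 -0.65:82 -0.60:80 -0.55:77 -0.50:74 -0.45:71 -0.40:68 -0.35:65 -0.30:63 -0.25:61 -0.20:60 -0.15:64 -0.10:68 -0.05:71 0.00:71 0.05:67 0.10:70 0.15:86 0.20:113 0.25:137 0.30:150 0.35:149 0.40:130 0.45:106 0.50:85 0.55:68 0.60:64 0.65:75 0.70:80 0.75:75 0.80:65 0.85:61 0.90:71 0.95:77 1.00:73 1.05:64
```

Request:
{"method": "send_rows", "body": {
  "xyz": [
    [0.003,0.04,0],
    [0.003,0.04,0],
    [0.003,0.04,0],
    [0.003,0.04,0],
    [0.003,0.04,0],
    [0.003,0.04,0],
    [0.003,0.04,0],
    [0.003,0.04,0],
    [0.003,0.04,0],
    [0.003,0.04,0],
    [0.003,0.04,0],
    [0.003,0.04,0]
  ],
  "delta_rot": [
    [0,0,7.7],
    [0,0,7.7],
    [0,0,7.7],
    [0,0,7.7],
    [0,0,7.7],
    [0,0,7.7],
    [0,0,7.7],
    [0,0,7.7],
    [0,0,7.7],
    [0,0,7.7],
    [0,0,7.7],
    [0,0,7.7]
  ],
  "gripper": 0.085
}}

```text
clock: 15.5
position: [0.4502, 0.1822, 0.2528]
ee_rot: [-0.002, -0.094, 0.996, -0.007]
contact_force: [1.1, -0.7, 0.8]
width: 0.0851
gripper_force: 0.0
```

Request:
{"method": "send_rows", "body": {
  "xyz": [
    [0.003,0.04,0],
    [0.003,0.04,0],
    [0.003,0.04,0],
    [0.001,0.0385,0],
    [0,0,0],
    [0,0,0],
    [0,0,0]
  ],
  "delta_rot": [
    [0,0,0],
    [0,0,0],
    [0,0,0],
    [0,0,0],
    [0,0,0],
    [0,0,0],
    [0,0,0]
  ]
}}

```text
clock: 16.2
position: [0.4605, 0.3378, 0.2535]
ee_rot: [-0.002, -0.091, 0.996, -0.007]
contact_force: [0.2, -0.2, 0.2]
width: 0.085
gripper_force: 0.0
```

```bash
python3 - <<'E'
from h import *
from scipy.spatial.transform import Rotation as R
s=readout.get_state();w,x,y,z=s['ee_rot'];M=R.from_quat([x,y,z,w]).as_matrix()
print(s['position'],M.round(3).tolist(),np.degrees(np.arctan2(M[1,1],M[0,1])))
E
```

```text
[0.46046811 0.33783025 0.25348858] [[-0.984, -0.181, -0.002], [-0.181, 0.983, -0.015], [0.005, -0.014, -1.0]] 100.41924904975487
```

Request:
{"method": "send_rows", "body": {
  "xyz": [
    [0.0012,0.0007,-0.03],
    [0,0,-0.03],
    [0,0,-0.03],
    [0,0,-0.0225],
    [0,0,-0.01],
    [0,0,0],
    [0,0,0]
  ],
  "delta_rot": [
    [0.85,-0.1,0],
    [0,0,0],
    [0,0,0],
    [0,0,0],
    [0,0,0],
    [0,0,0],
    [0,0,0]
  ]
}}

```text
clock: 16.9
position: [0.4629, 0.3392, 0.1333]
ee_rot: [0.002, -0.09, 0.996, 0.001]
contact_force: [0.1, 0.4, -0.8]
width: 0.0847
gripper_force: 0.0
```

Request:
{"method": "send_rows", "body": {
  "xyz": [
    [0,0,0],
    [0,0,0],
    [0,0,0],
    [0,0,0],
    [0,0,0],
    [0,0,0],
    [0,0,0],
    [0,0,0]
  ],
  "delta_rot": [
    [0,0,0],
    [0,0,0],
    [0,0,0],
    [0,0,0],
    [0,0,0],
    [0,0,0],
    [0,0,0],
    [0,0,0]
  ],
  "gripper": 0.03,
  "force": 60
}}

```text
clock: 17.7
position: [0.463, 0.3399, 0.1337]
ee_rot: [0.002, -0.091, 0.996, 0.001]
contact_force: [-0.3, -0.0, 6.4]
width: 0.0493
gripper_force: 61.6
```

Request:
{"method": "send_rows", "body": {
  "xyz": [
    [0,0,0.006],
    [0,0,0.01],
    [0,0,0.01],
    [0,0,0],
    [0,0,0],
    [0,0,0]
  ],
  "delta_rot": [
    [0,0,0],
    [0,0,0],
    [0,0,0],
    [0,0,0],
    [0,0,0],
    [0,0,0]
  ]
}}

```text
clock: 18.3
position: [0.4618, 0.3392, 0.158]
ee_rot: [0.001, -0.091, 0.996, 0.001]
contact_force: [-0.8, -0.2, -2.5]
width: 0.0496
gripper_force: 62.1
```

Request:
{"method": "send_rows", "body": {
  "xyz": [
    [-0.0098,-0.0018,0.001],
    [-0.0147,-0.0027,0.001],
    [-0.0147,-0.0027,0],
    [-0.0147,-0.0027,0],
    [-0.0147,-0.0027,0],
    [-0.0147,-0.0027,0],
    [-0.0147,-0.0027,0],
    [0,0,0],
    [0,0,0]
  ],
  "delta_rot": [
    [0,0,0],
    [0,0,0],
    [0,0,0],
    [0,0,0],
    [0,0,0],
    [0,0,0],
    [0,0,0],
    [0,0,0],
    [0,0,0]
  ]
}}

```text
clock: 19.2
position: [0.3643, 0.3217, 0.1607]
ee_rot: [0.002, -0.091, 0.996, 0.001]
contact_force: [0.1, -0.2, -1.3]
width: 0.0491
gripper_force: 62.0
```

```bash
python3 - <<'E'
from h import *
t=grab('top','top7');d=grab('scene','scene7')
a=cv2.resize(d['color'][130:250,360:460,::-1],(400,480));b=cv2.resize(t['color'][155:275,205:305,::-1],(400,480))
cv2.imwrite('pics/g7.png',np.hstack([a,b]))
# offcut check: board-frame height map blobs
E
```

```text
(no output)
```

View pics/g7.png

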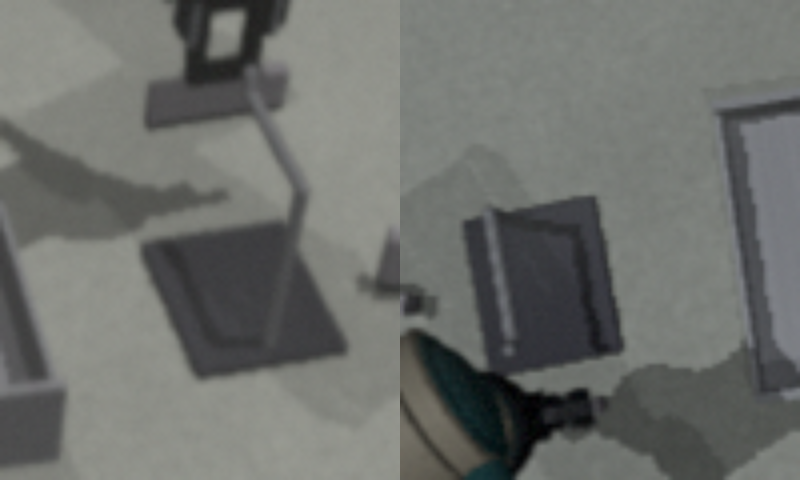

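Request:
{"method": "send_rows", "body": {
  "xyz": [
    [0,-0.03,0.012],
    [0,-0.038,0.012],
    [0,-0.04,0],
    [0.015,-0.04,0],
    [0.018,-0.04,0],
    [0.018,-0.04,0],
    [0.018,-0.04,0],
    [0.018,-0.04,0],
    [0.018,-0.04,0],
    [0.018,-0.04,0],
    [0.02,-0.04,0],
    [0.02,-0.032,0]
  ],
  "delta_rot": [
    [0,0,-7.7],
    [0,0,-7.7],
    [0,0,-7.7],
    [0,0,-7.7],
    [0,0,-7.7],
    [0,0,-7.7],
    [0,0,-7.7],
    [0,0,-7.7],
    [0,0,-7.7],
    [0,0,-7.7],
    [0,0,-7.7],
    [0,0,-7.7]
  ]
}}

```text
clock: 20.5
position: [0.5285, -0.1419, 0.1842]
ee_rot: [0.002, 0.659, 0.752, -0.0]
contact_force: [0.5, 0.9, -1.2]
width: 0.0496
gripper_force: 63.0
```

Request:
{"method": "send_rows", "body": {
  "xyz": [
    [0,0,0],
    [0,0,0],
    [0,0,0]
  ],
  "delta_rot": [
    [0,0,0],
    [0,0,0],
    [0,0,0]
  ]
}}

```text
clock: 20.8
position: [0.5266, -0.1381, 0.1839]
ee_rot: [0.001, 0.656, 0.755, -0.0]
contact_force: [0.3, -0.2, -2.0]
width: 0.049
gripper_force: 63.0
```

```bash
cat > st.py <<'E'
from h import *
from scipy.spatial.transform import Rotation as R
s=readout.get_state();w,x,y,z=s['ee_rot'];M=R.from_quat([x,y,z,w]).as_matrix()
p=np.array(s['position']);c,n=np.cos(np.radians(7.9)),np.sin(np.radians(7.9));d=p[:2]-[.5085,.0008]
print('clock',s['clock'],'pos',p.round(4),'toolz',M[:,2].round(3),'toolY',np.degrees(np.arctan2(M[1,1],M[0,1])).round(2),'board',(d[0]*c+d[1]*n).round(4),(-d[0]*n+d[1]*c).round(4),'F',np.round(s['contact_force'],1),'w',s['width'])
E
python3 st.py
```

```text
clock 20.8 pos [ 0.5266 -0.1381  0.1839] toolz [ 0.001 -0.001 -1.   ] toolY 8.05 board -0.0011 -0.1401 F [ 0.3 -0.2 -2. ] w 0.04897245391548643
```

Request:
{"method": "send_rows", "body": {
  "xyz": [
    [0,0,-0.02],
    [0,0,-0.018],
    [0,0,-0.008],
    [0,0,0],
    [0,0,0]
  ],
  "delta_rot": [
    [0,0,0],
    [0,0,0],
    [0,0,0],
    [0,0,0],
    [0,0,0]
  ]
}}

```text
clock: 21.3
position: [0.5274, -0.1382, 0.139]
ee_rot: [0.002, 0.656, 0.755, 0.0]
contact_force: [1.3, -0.6, -1.4]
width: 0.0495
gripper_force: 63.0
```

Request:
{"method": "send_rows", "body": {
  "xyz": [
    [0,0,-0.002],
    [0,0,-0.0015],
    [0,0,0],
    [0,0,0]
  ],
  "delta_rot": [
    [0,0,0],
    [0,0,0],
    [0,0,0],
    [0,0,0]
  ]
}}

```text
clock: 21.7
position: [0.5272, -0.1387, 0.1351]
ee_rot: [0.002, 0.656, 0.755, 0.0]
contact_force: [-0.8, -0.1, -1.6]
width: 0.0493
gripper_force: 63.0
```

Request:
{"method": "send_rows", "body": {
  "xyz": [
    [0,0,-0.0015],
    [0,0,0],
    [0,0,0]
  ],
  "delta_rot": [
    [0,0,0],
    [0,0,0],
    [0,0,0]
  ]
}}

```text
clock: 22.0
position: [0.527, -0.1386, 0.1333]
ee_rot: [0.001, 0.656, 0.755, -0.0]
contact_force: [0.2, 0.1, -1.7]
width: 0.0493
gripper_force: 63.0
```

Request:
{"method": "send_rows", "body": {
  "xyz": [
    [0,0,-0.001],
    [0,0,0],
    [0,0,0]
  ],
  "delta_rot": [
    [0,0,0],
    [0,0,0],
    [0,0,0]
  ]
}}

```text
clock: 22.3
position: [0.5272, -0.1386, 0.1325]
ee_rot: [0.001, 0.656, 0.755, 0.0]
contact_force: [-0.8, -0.7, -2.0]
width: 0.0492
gripper_force: 62.9
```

Request:
{"method": "send_rows", "body": {
  "xyz": [
    [-0.0014,0.0099,0],
    [-0.0027,0.0198,0],
    [-0.0027,0.0198,0],
    [-0.0027,0.0198,0],
    [-0.0027,0.0198,0],
    [-0.0027,0.0198,0],
    [-0.0027,0.0198,0],
    [-0.0027,0.0198,0],
    [-0.0027,0.0198,0],
    [-0.0027,0.0198,0],
    [-0.0021,0.0149,0],
    [-0.0021,0.0149,0]
  ],
  "delta_rot": [
    [0,0,0],
    [0,0,0],
    [0,0,0],
    [0,0,0],
    [0,0,0],
    [0,0,0],
    [0,0,0],
    [0,0,0],
    [0,0,0],
    [0,0,0],
    [0,0,0],
    [0,0,0]
  ]
}}

```text
clock: 23.5
position: [0.4947, 0.0802, 0.1318]
ee_rot: [-0.0, 0.656, 0.755, -0.002]
contact_force: [-2.0, 0.2, -2.1]
width: 0.0493
gripper_force: 63.0
```

Request:
{"method": "send_rows", "body": {
  "xyz": [
    [-0.0014,0.0099,0],
    [-0.0014,0.0099,0],
    [0,0,0],
    [0,0,0],
    [0,0,0.03],
    [0,0,0.025],
    [0.005,-0.04,0],
    [0.005,-0.04,0],
    [0.005,-0.04,0],
    [0.005,-0.04,0],
    [0,0,0],
    [0,0,0]
  ],
  "delta_rot": [
    [0,0,0],
    [0,0,0],
    [0,0,0],
    [0,0,0],
    [0,0,0],
    [0,0,0],
    [0,0,0],
    [0,0,0],
    [0,0,0],
    [0,0,0],
    [0,0,0],
    [0,0,0]
  ]
}}

```text
clock: 24.7
position: [0.5163, -0.0626, 0.1879]
ee_rot: [0.003, 0.657, 0.754, 0.001]
contact_force: [-0.4, -0.1, -1.9]
width: 0.0493
gripper_force: 63.6
```

```bash
python3 st.py; python3 - <<'E'
from h import *
d=grab('scene','scene8'); crop(d,'b8',220,150,390,265,4)
E
```

```text
clock 24.7 pos [ 0.5163 -0.0626  0.1879] toolz [ 0.006 -0.002 -1.   ] toolY 7.82 board -0.001 -0.0639 F [-0.4 -0.1 -1.9] w 0.049300198473957536
```

View pics/b8.png

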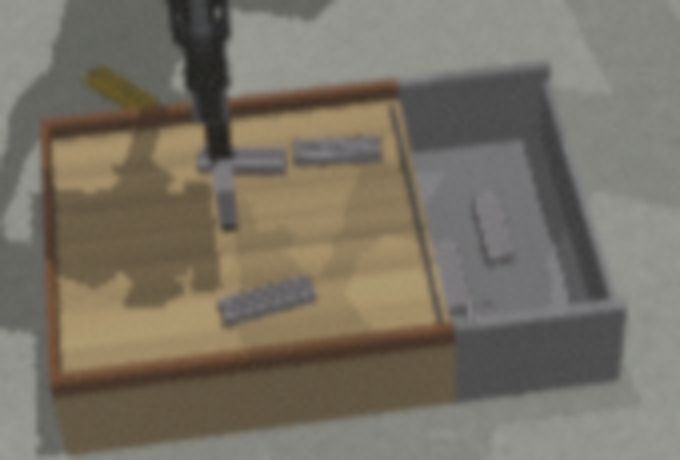

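```bash
python3 - <<'E'
from h import *
d=load('scene8');c,n=np.cos(np.radians(7.9)),np.sin(np.radians(7.9))
for nm,u,v in(('A',240,160),('Ar',285,160),('B',338,149),('Bl',295,152),('Br',380,146),('C',267,300),('Cl',222,315),('Cr',314,285)):
    p=at_z(d,220+u/4,150+v/4,.07);q=p[:2]-[.5085,.0008];print(nm,p.round(3),'board',(q[0]*c+q[1]*n).round(3),(-q[0]*n+q[1]*c).round(3))
E
```

```text
A [ 0.461 -0.051  0.07 ] board -0.054 -0.045
Ar [ 0.462 -0.021  0.07 ] board -0.049 -0.015
B [0.453 0.015 0.07 ] board -0.053 0.022
Bl [ 0.454 -0.014  0.07 ] board -0.056 -0.007
Br [0.451 0.044 0.07 ] board -0.052 0.05
C [ 0.587 -0.029  0.07 ] board 0.074 -0.041
Cl [ 0.598 -0.057  0.07 ] board 0.081 -0.07
Cr [0.575 0.    0.07 ] board 0.066 -0.01
```

Request:
{"method": "send_rows", "body": {
  "xyz": [
    [-0.0134,-0.0274,0],
    [-0.0134,-0.0274,0],
    [-0.0133,-0.0275,0],
    [0,0,0],
    [0,0,-0.02],
    [0,0,-0.02],
    [0,0,-0.01],
    [0,0,-0.005],
    [0,0,0],
    [0,0,0]
  ],
  "delta_rot": [
    [0,0,0],
    [0,0,0],
    [0,0,0],
    [0,0,0],
    [0,0,0],
    [0,0,0],
    [0,0,0],
    [0,0,0],
    [0,0,0],
    [0,0,0]
  ]
}}

```text
clock: 25.75
position: [0.4752, -0.143, 0.1329]
ee_rot: [0.002, 0.656, 0.755, 0.0]
contact_force: [0.3, -1.0, -1.8]
width: 0.0491
gripper_force: 63.5
```

```bash
python3 st.py
```

```text
clock 25.75 pos [ 0.4752 -0.143   0.1329] toolz [ 0.004 -0.002 -1.   ] toolY 8.07 board -0.0527 -0.1378 F [ 0.3 -1.  -1.8] w 0.0491231833777819
```

Good; pushing the near lane.

Request:
{"method": "send_rows", "body": {
  "xyz": [
    [-0.0014,0.0099,0],
    [-0.0027,0.0198,0],
    [-0.0027,0.0198,0],
    [-0.0027,0.0198,0],
    [-0.0027,0.0198,0],
    [-0.0027,0.0198,0],
    [-0.0027,0.0198,0],
    [-0.0027,0.0198,0],
    [-0.0027,0.0198,0],
    [-0.0027,0.0198,0],
    [-0.0021,0.0149,0],
    [-0.0021,0.0149,0]
  ],
  "delta_rot": [
    [0,0,0],
    [0,0,0],
    [0,0,0],
    [0,0,0],
    [0,0,0],
    [0,0,0],
    [0,0,0],
    [0,0,0],
    [0,0,0],
    [0,0,0],
    [0,0,0],
    [0,0,0]
  ]
}}

```text
clock: 26.95
position: [0.444, 0.0761, 0.1327]
ee_rot: [0.001, 0.656, 0.755, 0.0]
contact_force: [0.5, 0.3, -1.6]
width: 0.0491
gripper_force: 63.6
```

Request:
{"method": "send_rows", "body": {
  "xyz": [
    [-0.0014,0.0099,0],
    [-0.0014,0.0099,0],
    [0,0,0],
    [0,0,0],
    [0,0,0.03],
    [0,0,0.025],
    [0.027,-0.032,0],
    [0.027,-0.032,0],
    [0.027,-0.032,0],
    [0.027,-0.032,0],
    [0,0,0],
    [0,0,0]
  ],
  "delta_rot": [
    [0,0,0],
    [0,0,0],
    [0,0,0],
    [0,0,0],
    [0,0,0],
    [0,0,0],
    [0,0,0],
    [0,0,0],
    [0,0,0],
    [0,0,0],
    [0,0,0],
    [0,0,0]
  ]
}}

```text
clock: 28.15
position: [0.5496, -0.0349, 0.1867]
ee_rot: [0.001, 0.657, 0.754, -0.0]
contact_force: [-0.8, 0.3, -2.2]
width: 0.0495
gripper_force: 63.7
```

```bash
python3 st.py
```

```text
clock 28.15 pos [ 0.5496 -0.0349  0.1867] toolz [ 0.    -0.001 -1.   ] toolY 7.86 board 0.0358 -0.041 F [-0.8  0.3 -2.2] w 0.04953681114942684
```

Request:
{"method": "send_rows", "body": {
  "xyz": [
    [0.0098,-0.032,0],
    [0.0098,-0.032,0],
    [0.0098,-0.0319,0],
    [0,0,0],
    [0,0,-0.02],
    [0,0,-0.02],
    [0,0,-0.009],
    [0,0,-0.005],
    [0,0,0],
    [0,0,0]
  ],
  "delta_rot": [
    [0,0,0],
    [0,0,0],
    [0,0,0],
    [0,0,0],
    [0,0,0],
    [0,0,0],
    [0,0,0],
    [0,0,0],
    [0,0,0],
    [0,0,0]
  ]
}}

```text
clock: 29.15
position: [0.5795, -0.1292, 0.1342]
ee_rot: [0.002, 0.656, 0.755, 0.0]
contact_force: [0.2, -0.7, -1.0]
width: 0.0491
gripper_force: 63.6
```

```bash
python3 st.py
```

```text
clock 29.15 pos [ 0.5795 -0.1292  0.1342] toolz [ 0.003 -0.002 -1.   ] toolY 8.04 board 0.0524 -0.1385 F [ 0.2 -0.7 -1. ] w 0.049068563071091816
```

Request:
{"method": "send_rows", "body": {
  "xyz": [
    [-0.0014,0.0099,-0.001],
    [-0.0027,0.0198,0],
    [-0.0027,0.0198,0],
    [-0.0027,0.0198,0],
    [-0.0027,0.0198,0],
    [-0.0027,0.0198,0],
    [-0.0027,0.0198,0],
    [-0.0027,0.0198,0],
    [-0.0027,0.0198,0],
    [-0.0027,0.0198,0],
    [-0.0021,0.0149,0],
    [-0.0021,0.0149,0]
  ],
  "delta_rot": [
    [0,0,0],
    [0,0,0],
    [0,0,0],
    [0,0,0],
    [0,0,0],
    [0,0,0],
    [0,0,0],
    [0,0,0],
    [0,0,0],
    [0,0,0],
    [0,0,0],
    [0,0,0]
  ]
}}

```text
clock: 30.35
position: [0.549, 0.0897, 0.1328]
ee_rot: [0.002, 0.656, 0.755, 0.0]
contact_force: [-0.0, 0.2, -1.9]
width: 0.0492
gripper_force: 63.7
```

Request:
{"method": "send_rows", "body": {
  "xyz": [
    [-0.0014,0.0099,0],
    [-0.0014,0.0099,0],
    [0,0,0],
    [0,0,0],
    [0,0,0.03],
    [0,0,0.025],
    [-0.03,-0.01,0.02],
    [-0.035,-0.01,0],
    [-0.035,-0.01,0],
    [-0.035,0,0],
    [-0.035,0,0],
    [0,0,0]
  ],
  "delta_rot": [
    [0,0,0],
    [0,0,0],
    [0,0,0],
    [0,0,0],
    [0,0,0],
    [0,0,0],
    [0,0,0],
    [0,0,0],
    [0,0,0],
    [0,0,0],
    [0,0,0],
    [0,0,0]
  ]
}}

```text
clock: 31.55
position: [0.3707, 0.0777, 0.2069]
ee_rot: [-0.0, 0.656, 0.755, -0.002]
contact_force: [-0.1, 0.8, -2.5]
width: 0.0489
gripper_force: 63.7
```

```bash
python3 st.py; python3 - <<'E'
from h import *
d=grab('scene','scene9');t=grab('top','top9')
a=cv2.resize(d['color'][150:265,220:390,::-1],(590,400));b=cv2.resize(t['color'][155:260,270:420,::-1],(210*2,294)) 
im=np.zeros((590,800,3),np.uint8); im[:300,:590]=cv2.resize(d['color'][150:265,220:390,::-1],(590,300)) ; im[300:588,:420]=cv2.resize(b,(420,288)); cv2.imwrite('pics/b9.png',im)
E
```

```text
clock 31.55 pos [0.3707 0.0777 0.2069] toolz [-0.003 -0.002 -1.   ] toolY 7.97 board -0.1259 0.0951 F [-0.1  0.8 -2.5] w 0.0489170697525952
```

View pics/b9.png

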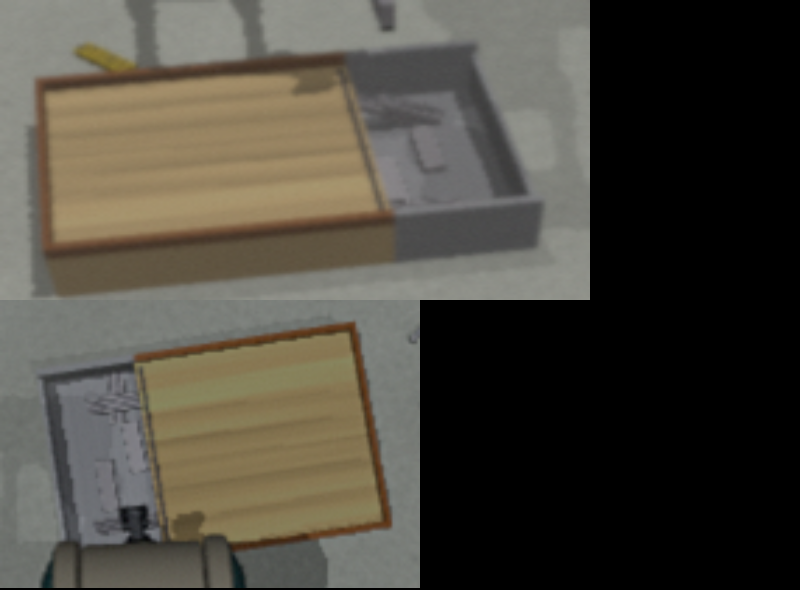

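Request:
{"method": "send_rows", "body": {
  "xyz": [
    [-0.003,0.01,0],
    [-0.003,0.01,0],
    [0,0.01,0],
    [0,0.01,0],
    [0,0.01,0],
    [0,0.01,0],
    [0,0.01,0],
    [0,0.01,0],
    [0,0.01,0],
    [0,0.01,0],
    [0,0.01,0],
    [0,0.01,0]
  ],
  "delta_rot": [
    [0,0,7.7],
    [0,0,7.7],
    [0,0,7.7],
    [0,0,7.7],
    [0,0,7.7],
    [0,0,7.7],
    [0,0,7.7],
    [0,0,7.7],
    [0,0,7.7],
    [0,0,7.7],
    [0,0,7.7],
    [0,0,7.7]
  ]
}}

```text
clock: 32.85
position: [0.3723, 0.199, 0.2074]
ee_rot: [0.002, -0.093, 0.996, 0.001]
contact_force: [-0.4, -0.5, -2.2]
width: 0.0493
gripper_force: 63.8
```

Request:
{"method": "send_rows", "body": {
  "xyz": [
    [0,0.025,0],
    [0,0.03,0],
    [0,0.03,0],
    [0,0.025,0],
    [0,0.014,-0.016],
    [0,0,-0.02],
    [0,0,-0.01],
    [0,0,0],
    [0,0,0],
    [0,0,0]
  ],
  "delta_rot": [
    [0,0,0],
    [0,0,0],
    [0,0,0],
    [0,0,0],
    [0,0,0],
    [0,0,0],
    [0,0,0],
    [0,0,0],
    [0,0,0],
    [0,0,0]
  ]
}}

```text
clock: 33.85
position: [0.3713, 0.3225, 0.1622]
ee_rot: [0.002, -0.09, 0.996, 0.001]
contact_force: [0.0, 1.4, -1.4]
width: 0.0492
gripper_force: 63.7
```

```bash
python3 st.py
```

```text
clock 33.85 pos [0.3713 0.3225 0.1622] toolz [ 0.003  0.003 -1.   ] toolY 100.38 board -0.0917 0.3375 F [ 0.   1.4 -1.4] w 0.04917975532126684
```

Request:
{"method": "send_rows", "body": {
  "xyz": [
    [0.0105,0.0019,-0.002],
    [0.016,0.003,0],
    [0.016,0.003,0],
    [0.016,0.003,0],
    [0.016,0.0029,0],
    [0.016,0.0029,0],
    [0,0,0],
    [0,0,0],
    [0,0,0]
  ],
  "delta_rot": [
    [0,0,0],
    [0,0,0],
    [0,0,0],
    [0,0,0],
    [0,0,0],
    [0,0,0],
    [0,0,0],
    [0,0,0],
    [0,0,0]
  ]
}}

```text
clock: 34.75
position: [0.4601, 0.3387, 0.1591]
ee_rot: [0.0, -0.091, 0.996, 0.001]
contact_force: [-0.4, 0.3, -2.1]
width: 0.0496
gripper_force: 63.7
```

```bash
python3 st.py; python3 - <<'E'
from h import *
d=grab('scene','scene10');t=grab('top','top10')
crop(d,'h10',380,120,470,230,5)
E
```

```text
clock 34.75 pos [0.4601 0.3387 0.1591] toolz [ 0.     0.001 -1.   ] toolY 100.41 board -0.0015 0.3413 F [-0.4  0.3 -2.1] w 0.04964115452962823
```

View pics/h10.png

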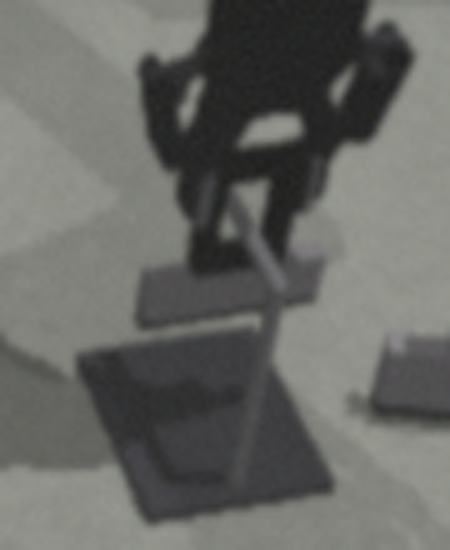

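Request:
{"method": "send_rows", "body": {
  "xyz": [
    [0,0,-0.008],
    [0,0,-0.008],
    [0,0,-0.006],
    [0,0,-0.002],
    [0,0,0],
    [0,0,0]
  ],
  "delta_rot": [
    [0,0,0],
    [0,0,0],
    [0,0,0],
    [0,0,0],
    [0,0,0],
    [0,0,0]
  ]
}}

```text
clock: 35.45
position: [0.4609, 0.3391, 0.1354]
ee_rot: [0.001, -0.091, 0.996, 0.001]
contact_force: [0.6, 0.5, -1.3]
width: 0.0493
gripper_force: 63.8
```

Request:
{"method": "send_rows", "body": {
  "xyz": [
    [0,0,-0.001],
    [0,0,0],
    [0,0,0]
  ],
  "delta_rot": [
    [0,0,0],
    [0,0,0],
    [0,0,0]
  ]
}}

```text
clock: 35.75
position: [0.4609, 0.3391, 0.1345]
ee_rot: [0.001, -0.091, 0.996, 0.001]
contact_force: [-0.4, -0.0, -2.2]
width: 0.0497
gripper_force: 63.8
```

Request:
{"method": "send_rows", "body": {
  "xyz": [
    [0,0,-0.001],
    [0,0,0],
    [0,0,0]
  ],
  "delta_rot": [
    [0,0,0],
    [0,0,0],
    [0,0,0]
  ]
}}

```text
clock: 36.05
position: [0.461, 0.3391, 0.1338]
ee_rot: [0.001, -0.091, 0.996, 0.001]
contact_force: [-0.5, -0.0, 1.6]
width: 0.0492
gripper_force: 64.2
```

Request:
{"method": "send_rows", "body": {
  "xyz": [
    [0,0,-0.0005],
    [0,0,0],
    [0,0,0]
  ],
  "delta_rot": [
    [0,0,0],
    [0,0,0],
    [0,0,0]
  ]
}}

```text
clock: 36.35
position: [0.4611, 0.3391, 0.1338]
ee_rot: [0.001, -0.091, 0.996, 0.001]
contact_force: [-1.2, -0.1, 4.9]
width: 0.0492
gripper_force: 64.5
```

Seated on the hook. Release and rise.

Request:
{"method": "send_rows", "body": {
  "xyz": [
    [0,0,0],
    [0,0,0],
    [0,0,0],
    [0,0,0],
    [0,0,0],
    [0,0,0],
    [0,0,0.01],
    [0,0,0.02],
    [0,0,0.03],
    [0,0,0.03],
    [0,0,0.03],
    [0,0,0]
  ],
  "delta_rot": [
    [0,0,0],
    [0,0,0],
    [0,0,0],
    [0,0,0],
    [0,0,0],
    [0,0,0],
    [0,0,0],
    [0,0,0],
    [0,0,0],
    [0,0,0],
    [0,0,0],
    [0,0,0]
  ],
  "gripper": 0.085
}}

```text
clock: 37.55
position: [0.4631, 0.3404, 0.2585]
ee_rot: [0.006, -0.091, 0.996, 0.003]
contact_force: [0.0, 0.2, -0.7]
width: 0.0851
gripper_force: 0.0
```

Request:
{"method": "send_rows", "body": {
  "xyz": [
    [0,-0.04,0],
    [0,-0.04,0],
    [0,-0.04,0],
    [0,-0.04,0],
    [0,-0.04,0],
    [0,-0.04,0],
    [0,-0.04,0],
    [0,-0.04,0],
    [0,-0.04,0],
    [0,-0.04,0],
    [0,-0.04,0],
    [0,-0.04,0]
  ],
  "delta_rot": [
    [0,0,-7.7],
    [0,0,-7.7],
    [0,0,-7.7],
    [0,0,-7.7],
    [0,0,-7.7],
    [0,0,-7.7],
    [0,0,-7.7],
    [0,0,-7.7],
    [0,0,-7.7],
    [0,0,-7.7],
    [0,0,-7.7],
    [0,0,-7.7]
  ],
  "gripper": 0,
  "force": 30
}}

```text
clock: 38.75
position: [0.4603, -0.1425, 0.2529]
ee_rot: [0.001, 0.658, 0.753, 0.0]
contact_force: [1.4, -0.1, -0.2]
width: 0.0002
gripper_force: 0.0
```

```bash
python3 st.py; python3 - <<'E'
from h import *
d=grab('scene','scene11');t=grab('top','top11')
H=300
a=cv2.resize(d['color'][130:230,385:465,::-1],(320,400),interpolation=2);b=cv2.resize(d['color'][155:225,300:380,::-1],(457,400),interpolation=2)
cv2.imwrite('pics/h11.png',np.hstack([a,b]))
X=cloud(t)[195:255,212:270].reshape(-1,3);P=X[(X[:,2]>.168)&(X[:,0]>.43)&(X[:,0]<.5)];print(cv2.minAreaRect((P[:,:2]*1000).astype(np.float32)),P[:,2].mean())
E
```

```text
clock 38.75 pos [ 0.4603 -0.1425  0.2529] toolz [ 0.002 -0.002 -1.   ] toolY 7.69 board -0.0674 -0.1353 F [ 1.4 -0.1 -0.2] w 0.00016206683582343685
((458.52685546875, 339.6038513183594), (15.765115737915039, 51.2308464050293), 10.538459777832031) 0.17300325635228933
```

View pics/h11.png

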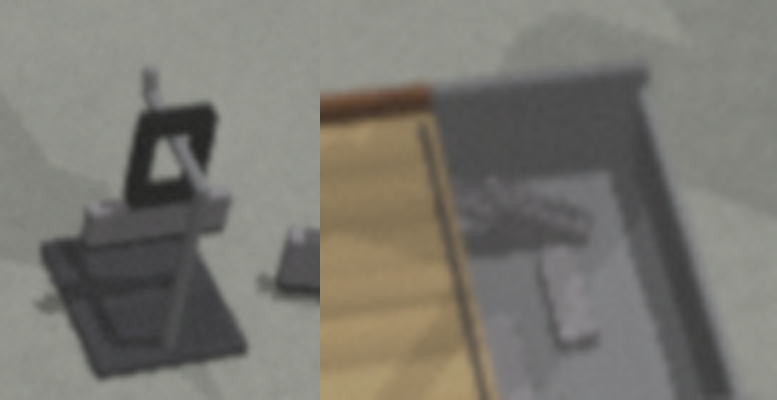

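Request:
{"method": "send_rows", "body": {
  "xyz": [
    [0.012,-0.035,0],
    [0.012,-0.035,0],
    [0.012,-0.035,0],
    [0.012,-0.035,0],
    [0.011,-0.013,-0.02],
    [0,0,-0.03],
    [0,0,-0.035],
    [0,0,-0.035],
    [0,0,-0.025],
    [0,0,-0.012],
    [0,0,0],
    [0,0,0]
  ],
  "delta_rot": [
    [0,0,0.3],
    [-1,7.08,0],
    [-1,7.08,0],
    [-1,7.08,0],
    [-1,7.08,0],
    [0,0,0],
    [0,0,0],
    [0,0,0],
    [0,0,0],
    [0,0,0],
    [0,0,0],
    [0,0,0]
  ]
}}

```text
clock: 40.05
position: [0.5204, -0.294, 0.0969]
ee_rot: [-0.161, 0.634, 0.734, -0.186]
contact_force: [0.5, 0.2, 0.6]
width: 0.0004
gripper_force: 0.0
```

```bash
python3 st.py
```

```text
clock 40.05 pos [ 0.5204 -0.294   0.0969] toolz [-0.471 -0.07  -0.879] toolY 8.36 board -0.0288 -0.2937 F [0.5 0.2 0.6] w 0.0004103022759714701
```

Request:
{"method": "send_rows", "body": {
  "xyz": [
    [-0.006,-0.001,-0.01],
    [-0.004,-0.0008,-0.007],
    [-0.0023,-0.0004,-0.0035],
    [0,0,0],
    [0,0,0]
  ],
  "delta_rot": [
    [0,0,0],
    [0,0,0],
    [0,0,0],
    [0,0,0],
    [0,0,0]
  ]
}}

```text
clock: 40.55
position: [0.5075, -0.2963, 0.0755]
ee_rot: [-0.161, 0.634, 0.733, -0.186]
contact_force: [-0.4, -0.5, -0.2]
width: -0.0001
gripper_force: 0.0
```

Request:
{"method": "send_rows", "body": {
  "xyz": [
    [-0.0006,-0.0001,-0.0011],
    [0,0,0],
    [0,0,0]
  ],
  "delta_rot": [
    [0,0,0],
    [0,0,0],
    [0,0,0]
  ]
}}

```text
clock: 40.85
position: [0.5071, -0.2963, 0.0743]
ee_rot: [-0.161, 0.634, 0.733, -0.186]
contact_force: [0.5, -0.3, 0.5]
width: 0.0004
gripper_force: 0.0
```

Request:
{"method": "send_rows", "body": {
  "xyz": [
    [-0.0005,-0.0001,-0.0009],
    [0,0,0],
    [0,0,0]
  ],
  "delta_rot": [
    [0,0,0],
    [0,0,0],
    [0,0,0]
  ]
}}

```text
clock: 41.15
position: [0.5071, -0.2964, 0.0741]
ee_rot: [-0.16, 0.634, 0.734, -0.186]
contact_force: [2.9, 1.3, 5.2]
width: -0.0
gripper_force: 3.0
```

Request:
{"method": "send_rows", "body": {
  "xyz": [
    [-0.00158,-0.00022,0.00083],
    [-0.00161,-0.00023,0.00077],
    [-0.00164,-0.00023,0.0007],
    [-0.00167,-0.00023,0.00063],
    [-0.00169,-0.00024,0.00057],
    [-0.00171,-0.00024,0.0005],
    [-0.00173,-0.00024,0.00043],
    [-0.00175,-0.00025,0.00036],
    [0,0,0]
  ],
  "delta_rot": [
    [0.32,-2.27,0],
    [0.32,-2.27,0],
    [0.32,-2.27,0],
    [0.32,-2.27,0],
    [0.32,-2.27,0],
    [0.32,-2.27,0],
    [0.32,-2.27,0],
    [0.32,-2.27,0],
    [0,0,0]
  ]
}}

```text
clock: 42.05
position: [0.4923, -0.2985, 0.0794]
ee_rot: [-0.057, 0.652, 0.753, -0.067]
contact_force: [0.6, 1.5, 6.3]
width: 0.0002
gripper_force: 3.4
```

Request:
{"method": "send_rows", "body": {
  "xyz": [
    [-0.00176,-0.00025,0.00029],
    [-0.00177,-0.00025,0.00021],
    [-0.00178,-0.00025,0.00014],
    [-0.00178,-0.00025,7e-05],
    [-0.00178,-0.00025,0],
    [-0.00178,-0.00025,-7e-05],
    [-0.00178,-0.00025,-0.00014],
    [-0.00177,-0.00025,-0.00021],
    [0,0,0]
  ],
  "delta_rot": [
    [0.32,-2.27,0],
    [0.32,-2.27,0],
    [0.32,-2.27,0],
    [0.32,-2.27,0],
    [0.32,-2.27,0],
    [0.32,-2.27,0],
    [0.32,-2.27,0],
    [0.32,-2.27,0],
    [0,0,0]
  ]
}}

```text
clock: 42.95
position: [0.4782, -0.3005, 0.0794]
ee_rot: [0.048, 0.653, 0.754, 0.053]
contact_force: [-1.7, 0.8, 9.6]
width: 0.0
gripper_force: 4.6
```

Request:
{"method": "send_rows", "body": {
  "xyz": [
    [-0.00176,-0.00025,-0.00029],
    [-0.00175,-0.00025,-0.00036],
    [-0.00173,-0.00024,-0.00043],
    [-0.00171,-0.00024,-0.0005],
    [-0.00169,-0.00024,-0.00057],
    [-0.00167,-0.00023,-0.00063],
    [-0.00164,-0.00023,-0.0007],
    [-0.00161,-0.00023,-0.00077],
    [0,0,0]
  ],
  "delta_rot": [
    [0.32,-2.27,0],
    [0.32,-2.27,0],
    [0.32,-2.27,0],
    [0.32,-2.27,0],
    [0.32,-2.27,0],
    [0.32,-2.27,0],
    [0.32,-2.27,0],
    [0.32,-2.27,0],
    [0,0,0]
  ]
}}

```text
clock: 43.85
position: [0.4645, -0.3025, 0.0747]
ee_rot: [0.152, 0.637, 0.736, 0.172]
contact_force: [-7.1, 0.6, 10.7]
width: 0.0002
gripper_force: 6.3
```

```bash
python3 st.py; python3 rb.py 12 | grep top
```

```text
clock 43.85 pos [ 0.4645 -0.3025  0.0747] toolz [ 0.443  0.06  -0.894] toolY 8.28 board -0.0853 -0.2944 F [-7.1  0.6 10.7] w 0.00017335341488807561
top -1.05:35 -1.00:27 -0.95:21 -0.90:21 -0.85:24 -0.80:26 -0.75:27 -0.70:30 -0.65:32 -0.60:31 -0.55:30 -0.50:27 -0.45:22 -0.40:21 -0.35:29 -0.30:47 -0.25:44 -0.20:31 -0.15:44 -0.10:65 -0.05:68 0.00:52 0.05:31 0.10:40 0.15:64 0.20:69 0.25:52 0.30:33 0.35:35 0.40:56 0.45:62 0.50:46 0.55:34 0.60:35 0.65:48 0.70:53 0.75:41 0.80:32 0.85:34 0.90:39 0.95:41 1.00:38 1.05:39
```

Request:
{"method": "send_rows", "body": {
  "xyz": [
    [-0.007,-0.001,0.0134],
    [-0.003,0,0.02],
    [0.01,0.001,0.01],
    [0.01,0.0015,-0.004],
    [0.0095,0.001,-0.01],
    [0.005,0.001,-0.01],
    [0,0,-0.008],
    [0,0,0],
    [0,0,0]
  ],
  "delta_rot": [
    [0,0,0],
    [0,0,0],
    [-0.92,6.55,0],
    [-0.92,6.55,0],
    [-0.92,6.55,0],
    [-0.92,6.55,0],
    [0,0,0],
    [0,0,0],
    [0,0,0]
  ]
}}

```text
clock: 44.85
position: [0.4864, -0.2974, 0.0825]
ee_rot: [0.005, 0.654, 0.757, 0.009]
contact_force: [-0.3, -0.6, -0.1]
width: 0.0
gripper_force: 0.0
```

```bash
python3 st.py
```

```text
clock 44.85 pos [ 0.4864 -0.2974  0.0825] toolz [ 0.02   0.007 -1.   ] toolY 8.35 board -0.0629 -0.2923 F [-0.3 -0.6 -0.1] w 5.92842254746812e-06
```

Press, then draw from the top toward −x by about 0.3 rad.

Request:
{"method": "send_rows", "body": {
  "xyz": [
    [0,-0.002,-0.002],
    [0,0,-0.0013],
    [0,0,0],
    [0,0,0]
  ],
  "delta_rot": [
    [0,0,0],
    [0,0,0],
    [0,0,0],
    [0,0,0]
  ]
}}

```text
clock: 45.25
position: [0.4877, -0.3003, 0.0804]
ee_rot: [0.007, 0.654, 0.757, 0.009]
contact_force: [-0.3, -0.8, -0.7]
width: -0.0005
gripper_force: 0.0
```

Request:
{"method": "send_rows", "body": {
  "xyz": [
    [-0.00178,-0.00025,-5e-05],
    [-0.00178,-0.00025,-0.0001],
    [-0.00178,-0.00025,-0.00015],
    [-0.00177,-0.00025,-0.00021],
    [-0.00176,-0.00025,-0.00029],
    [-0.00175,-0.00025,-0.00036],
    [-0.00173,-0.00024,-0.00043],
    [0,0,0]
  ],
  "delta_rot": [
    [0.32,-2.27,0],
    [0.32,-2.27,0],
    [0.32,-2.27,0],
    [0.32,-2.27,0],
    [0.32,-2.27,0],
    [0.32,-2.27,0],
    [0.32,-2.27,0],
    [0,0,0]
  ]
}}

```text
clock: 46.05
position: [0.475, -0.3022, 0.079]
ee_rot: [0.099, 0.647, 0.748, 0.114]
contact_force: [-1.5, -0.4, 1.4]
width: 0.0003
gripper_force: 0.8
```

Request:
{"method": "send_rows", "body": {
  "xyz": [
    [-0.004,0,0.012],
    [-0.01,0,0.03],
    [-0.02,0,0.04],
    [-0.03,0,0.04],
    [-0.03,0,0.03],
    [-0.03,0,0],
    [0,0,0],
    [0,0,0]
  ],
  "delta_rot": [
    [0,0,0],
    [0,0,0],
    [0,0,0],
    [-0.6,4,0],
    [-0.6,4,0],
    [-0.6,4,0],
    [0,0,0],
    [0,0,0]
  ]
}}

```text
clock: 46.85
position: [0.3523, -0.3015, 0.2311]
ee_rot: [0.03, 0.653, 0.756, 0.034]
contact_force: [-0.3, -0.5, 0.1]
width: 0.0002
gripper_force: 0.0
```

```bash
python3 rb.py 13; python3 - <<'E'
from h import *
al,o=rib(load('top0'));al,p=rib(load('top13'));print(' '.join('%.2f:%d/%d'%z for z in zip(al,o.mean(0),p.mean(0))))
E
```

```text
46.85 [ 0.3523 -0.3015  0.2311] [0.03  0.653 0.756 0.034] [-0.3 -0.5  0.1]
top -1.05:46 -1.00:45 -0.95:53 -0.90:80 -0.85:107 -0.80:120 -0.75:123 -0.70:111 -0.65:92 -0.60:67 -0.55:43 -0.50:31 -0.45:48 -0.40:66 -0.35:66 -0.30:44 -0.25:34 -0.20:48 -0.15:73 -0.10:73 -0.05:52 0.00:35 0.05:54 0.10:72 0.15:73 0.20:47 0.25:32 0.30:43 0.35:65 0.40:64 0.45:45 0.50:31 0.55:43 0.60:57 0.65:51 0.70:40 0.75:32 0.80:32 0.85:36 0.90:38 0.95:36 1.00:37 1.05:42
scene -1.05:96 -1.00:99 -0.95:102 -0.90:104 -0.85:105 -0.80:106 -0.75:106 -0.70:105 -0.65:103 -0.60:101 -0.55:99 -0.50:95 -0.45:90 -0.40:84 -0.35:78 -0.30:71 -0.25:67 -0.20:64 -0.15:66 -0.10:70 -0.05:69 0.00:66 0.05:65 0.10:70 0.15:77 0.20:76 0.25:70 0.30:65 0.35:72 0.40:81 0.45:79 0.50:68 0.55:62 0.60:72 0.65:80 0.70:79 0.75:69 0.80:63 0.85:69 0.90:77 0.95:75 1.00:64 1.05:60
-1.05:45/46 -1.00:35/45 -0.95:27/53 -0.90:34/80 -0.85:50/107 -0.80:80/120 -0.75:109/123 -0.70:121/111 -0.65:122/92 -0.60:108/67 -0.55:88/43 -0.50:62/31 -0.45:37/48 -0.40:32/66 -0.35:53/66 -0.30:68/44 -0.25:62/34 -0.20:40/48 -0.15:29/73 -0.10:52/73 -0.05:71/52 0.00:72/35 0.05:48/54 0.10:32/72 0.15:44/73 0.20:66/47 0.25:60/32 0.30:42/43 0.35:27/65 0.40:42/64 0.45:60/45 0.50:56/31 0.55:41/43 0.60:30/57 0.65:40/51 0.70:51/40 0.75:45/32 0.80:37/32 0.85:30/36 0.90:29/38 0.95:33/36 1.00:35/37 1.05:37/42
```

Request:
{"method": "send_rows", "body": {
  "xyz": [
    [0.03,0,-0.02],
    [0.04,0,-0.03],
    [0.04,0.001,-0.04],
    [0.0235,0,-0.04],
    [0,0,-0.012],
    [0,0,0],
    [0,0,0]
  ],
  "delta_rot": [
    [-0.7,5.2,0],
    [0,0,0],
    [0,0,0],
    [0,0,0],
    [0,0,0],
    [0,0,0],
    [0,0,0]
  ]
}}

```text
clock: 47.65
position: [0.4802, -0.301, 0.0936]
ee_rot: [-0.001, 0.654, 0.757, -0.0]
contact_force: [-0.5, -0.2, -0.0]
width: -0.0001
gripper_force: 0.0
```

Request:
{"method": "send_rows", "body": {
  "xyz": [
    [0,0,-0.006],
    [0,0,-0.002],
    [0,0,-0.0017],
    [0,0,0],
    [0,0,0]
  ],
  "delta_rot": [
    [0,0,0],
    [0,0,0],
    [0,0,0],
    [0,0,0],
    [0,0,0]
  ]
}}

```text
clock: 48.15
position: [0.4806, -0.301, 0.0839]
ee_rot: [-0.0, 0.654, 0.757, -0.0]
contact_force: [0.4, -0.1, -0.2]
width: -0.0003
gripper_force: 0.0
```

Request:
{"method": "send_rows", "body": {
  "xyz": [
    [0.005,0.0007,-0.002],
    [0,0,-0.0017],
    [0,0,-0.0008],
    [0,0,0],
    [0,0,0]
  ],
  "delta_rot": [
    [0,0,0],
    [0,0,0],
    [0,0,0],
    [0,0,0],
    [0,0,0]
  ]
}}

```text
clock: 48.65
position: [0.4866, -0.3004, 0.08]
ee_rot: [0.0, 0.653, 0.757, 0.0]
contact_force: [0.4, 1.1, 6.3]
width: 0.0002
gripper_force: 2.9
```

Request:
{"method": "send_rows", "body": {
  "xyz": [
    [-0.0015,-0.0002,0],
    [-0.0015,-0.0002,0],
    [-0.0015,-0.0002,0],
    [-0.0015,-0.0002,0],
    [0,0,0],
    [0,0,0]
  ],
  "delta_rot": [
    [0,0,0],
    [0,0,0],
    [0,0,0],
    [0,0,0],
    [0,0,0],
    [0,0,0]
  ]
}}

```text
clock: 49.25
position: [0.4814, -0.3018, 0.08]
ee_rot: [0.001, 0.654, 0.757, 0.0]
contact_force: [4.4, -0.4, 6.6]
width: 0.0
gripper_force: 2.8
```

Request:
{"method": "send_rows", "body": {
  "xyz": [
    [0,0,0.01],
    [0,0,0.03],
    [-0.02,0,0.04],
    [-0.03,0,0.04],
    [-0.04,0,0.03],
    [-0.04,0,0],
    [0,0,0],
    [0,0,0]
  ],
  "delta_rot": [
    [0,0,0],
    [0,0,0],
    [0,0,0],
    [0,0,0],
    [0,0,0],
    [0,0,0],
    [0,0,0],
    [0,0,0]
  ]
}}

```text
clock: 50.05
position: [0.3486, -0.3007, 0.2291]
ee_rot: [-0.001, 0.654, 0.756, -0.0]
contact_force: [0.5, 0.3, -0.2]
width: 0.0001
gripper_force: 0.0
```

```bash
python3 rb.py 14; python3 - <<'E'
from h import *
cv2.imwrite('pics/f14.png',load('scene14')['color'][:,:,::-1])
E
```

```text
50.05 [ 0.3486 -0.3007  0.2291] [-0.001  0.654  0.756 -0.   ] [ 0.5  0.3 -0.2]
top -1.05:45 -1.00:45 -0.95:53 -0.90:80 -0.85:107 -0.80:120 -0.75:123 -0.70:111 -0.65:91 -0.60:66 -0.55:43 -0.50:31 -0.45:48 -0.40:67 -0.35:67 -0.30:44 -0.25:35 -0.20:50 -0.15:74 -0.10:74 -0.05:52 0.00:34 0.05:54 0.10:73 0.15:73 0.20:49 0.25:34 0.30:43 0.35:64 0.40:62 0.45:44 0.50:30 0.55:42 0.60:58 0.65:52 0.70:41 0.75:33 0.80:32 0.85:36 0.90:36 0.95:35 1.00:36 1.05:42
scene -1.05:95 -1.00:99 -0.95:102 -0.90:104 -0.85:105 -0.80:106 -0.75:105 -0.70:105 -0.65:103 -0.60:101 -0.55:98 -0.50:94 -0.45:90 -0.40:84 -0.35:78 -0.30:72 -0.25:67 -0.20:65 -0.15:67 -0.10:70 -0.05:70 0.00:67 0.05:65 0.10:68 0.15:76 0.20:76 0.25:69 0.30:65 0.35:72 0.40:82 0.45:79 0.50:68 0.55:61 0.60:70 0.65:79 0.70:78 0.75:68 0.80:62 0.85:68 0.90:76 0.95:75 1.00:65 1.05:60
```

View pics/f14.png

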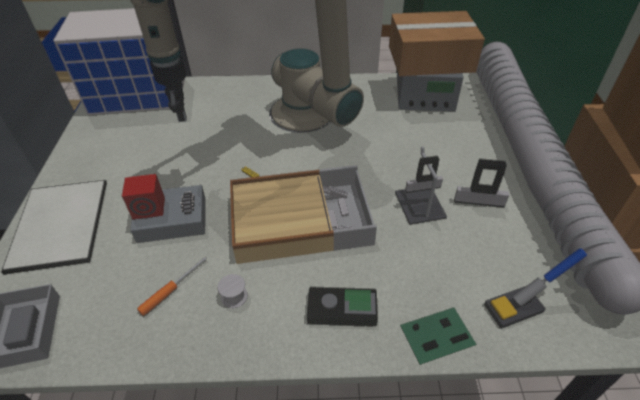

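The final picture shows the board empty (230–330, 175–250), offcuts in the tray at (340,200), and the scraper on its hook at (428,168). The meter, spool and screwdriver have not moved. The wheel is against its off stop: a 4.4 N sideways pull did not turn it any further.

```bash
python3 -c "
from rig import order
print(order.sign_off())"
```

```text
the job is handed in; nothing more can be done
None
```

The job is handed in: the extractor went to about the fourth click (measured about 1.05 rad against 1.0), all six offcuts were pushed off the board into the tray with the scraper, the scraper is back on its hook, and the wheel was then rolled back to its off stop.

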